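Draw a two-part casting mould shut with its over-centre latch

ROBOT

A 6-joint arm with a two-finger parallel gripper is mounted at the origin on the work surface. World frame = base frame: x ahead of the robot, y to its left, z up, the work surface at z = 0. Lengths are in m, angles in rad, forces in N, time in s.
With the tool pointing down it reaches from about 0.325 to 0.85 m from the base axis. Payload 4.4 kg.
Tool frame: the origin (TCP) lies between the finger pads; the fingertips stand 17 mm ahead of it and the grasp point (between the pads) lies 2 mm behind it; z points along the fingers, y is the direction in which the jaws open and shut (so a half turn about z gives the same grasp; the last joint's range is limited). The gripper opens to 94 mm and grips with 3 to 60 N. Pads are 16 mm wide; open, the fingers measure 119 mm over their backs; the gripper's body (75 mm by 177 mm) begins 78 mm behind the grasp point.
Start: joints at [0.987, 0.207, 1.542, -0, 1.393, -0.15], TCP at [0.242, 0.522, 0.199] pointing down, gripper open.
Joint ranges: [-2.73, 2.73], [-0.86, 2.22], [0.23, 2.46], [-1.11, 4.25], [0.08, 2.63], [-2.82, 2.82]. Speed limits (rad/s): [2.79, 2.79, 3.14, 3.14, 3.14, 3.14].

INTERFACE

Orientations are given as a unit quaternion [x, y, z, w].
In Python, from cell import bot, snapshot gives the robot as it stands.
- The arm moves only by the tool jog_arm, never from a script. Its argument "targets" is text: rows parted by semicolons, each of 6 numbers parted by spaces: the shift along the world's x, y, z as a fraction of full scale, then the turn, a rotation vector about the world's x, y, z as a fraction of full scale. A call has exactly 8 rows; each row shifts and turns the commanded pose from where the row before left it; what a row does not reach is not made up. Full scale, the value 1, is 0.2 m for a shift and pi/4 rad for a turn. A row lasts 1/10 s, in which the tool goes at most 50 mm and 8.59 degrees, less where a joint would pass 70% of its speed; a pose out of reach is approached as far as the arm can. A call with a number of a shift or a turn outside -1 to 1 is refused whole. A call with a gripper value outside its range is refused whole. "hand" is the closure, from 0 (fully open) to 1 (shut), set as the call begins (left out, the last holds). The fingers move at their own pace and stop on an object; "newtons" is the grip in N (left out, the last holds). Time passes only in rows, so rows that do not move let the fingers close, or fill a call up. It gives the time, the measured TCP pose, the force and the opening at its end, in the units of the state.
- bot.sense(): the state, without advancing time (a new reading comes with each control period).
- snapshot(name): name is "scene" or "top" or "wrist"; returns a dict with "color" (420x560x3 uint8, red, green, blue), "fx", "fy", "cx", "cy" (pixels), "dist" ([k1, k2, p1, p2, k3] as OpenCV has them; the pictures are not rectified), "xyz" and "orientation" of the camera in the world; the wrist camera has in their place "tool_from_camera" (4x4, takes a point from camera to tool coordinates, whose origin is the TCP and whose axes are the flange's). Camera axes: x right, y up, looking along -z (the intrinsics and any distortion apply to the point x, -y, -z); pixel columns grow to the right and rows downward; lengths in m; the calibration is good to about 2 mm. A picture is of the moment at which its call begins: read the wrist's pose just before it. There is no depth.
- bot.sign_off(): hands the job in, once; it reports no verdict.
The state is a dict: "time_s": time; "joint_pos": joint angles; "qvel": joint speeds; "tau": joint torques, N m; "tcp_pos": TCP position; "tool_rot": TCP orientation; "wrist_force": force on the tool from outside, world axes, zero at the start; "wrist_torque": the same for the moment, N m; "grip_width": finger opening in m.
Only numpy, scipy, OpenCV 4.12 (cv2) and the standard library are available. Lean on these libraries where they do the work, as an engineer would, in place of code of your own. Each camera call takes 0.05 s, during which the arm holds its last target.

TASK

Clamp the two-part casting mould shut with the draw latch on top of it. Take the wire loop by its T-grip, gently lower its cross bar into the groove of the keeper and draw it back under the lip until it meets the tooth, and let go. Then push the standing lever over and down past its toggle point until it snaps flat and by itself holds the halves squeezed together. Do not force the loop against the keeper, lean on the keeper or ram the closed lever, and leave the dish, can and beaker where they are.

Things in the scene. Friction and masses are not known exactly. Their poses are not given: they have to be found in the camera images.
- mould: Fixed plaster block on a plywood board 268 x 124 mm; deck (flat top) 62 mm above the table. Origin on the table under the lever's pivot; +x runs from lever to keeper, y along the pivot axis. Fixed half x -95 to 29 mm, springy rubber seal to 43, then the sliding half, 86 long, on rails along x; the seal yields 1 mm per 8 N (12 N friction). Clamped, it is squeezed 3 to 10 mm.
- pivot (a point): Axis of the lever, along the mould's y: 86 mm above the table, over the mould's origin. The loop's hinge pin sits on the lever 22 mm from this axis; with the lever closed it is 21.5 mm to the mould's -x and 4.6 mm below the axis, and it turns with the lever. Axes as the mould's.
- lever (a joint): Lever angle, rad: 0 closed, flat, pointing to the mould's -x (hard stop); grows as it is lifted up and over towards the keeper; 1.57 upright; limit 2.1. Stays where left (0.045 N m friction). With the loop hooked, pushing it down takes rising force, some 4 to 12 N at the handle, until the toggle point at about 0.2; then it snaps to 0 and stays.
- handle: Steel handle plate of the lever, 66 x 24 x 5 mm, with a 10 mm round end. Origin in the middle of the face to push: 62 mm from the pivot along the lever, 11 mm off the line through the pivot, 16 mm short of the end's centre. +z is the normal out of that face (up when closed, towards the keeper when upright); -x points to the free end.
- loop_grip (a point): Centre of the loop's T-grip: steel rod 10 mm thick, 36 mm long, along y, on a stem 36 mm above the cross bar (along the loop's z). Pinch it across from above; it can turn in the fingers. Axes are the loop's: x from hinge to cross bar. The loop is a wire frame 34 mm wide, 95 mm from hinge to bar; it stays where left. Moving it also turns the lever (about 2 N).
- loop_bar (a point): Centre of the loop's cross bar, the part that hooks: a square steel bar, 8 x 8 mm, 29 mm long along y. Axes are the loop's.
- keeper: Keeper on the sliding half. Origin on the deck, axes as the mould's. Its steel jaw, 22 mm wide, is clamped up to 4 mm either way along x: unmeasured, to be felt. Jaw in the middle: tooth face x -4; over it a lip to x +1, 31 to 37 mm up; groove floor 20 up, then a landing x 11 to 23, 26 up. Bar goes down between lip and landing, then to -x under the lip: seated, centre x 0, 24 up.
- dish: Loose terracotta bowl, 100 mm wide, 35 mm high, near the mould; a bystander. Origin under its centre.
- can: Loose plain aluminium can, 66 mm wide, 115 mm high; a bystander. Origin under its centre.
- beaker: Loose white plastic cup, 72 mm wide, 75 mm high; a bystander. Origin under its centre.

How it is judged:
On the way, in this order (a step that is already met when the one before it is completed fails the run):
1. with the lever still up, the loop's bar lies down in the keeper's groove, close to the tooth (z of loop_bar in the frame of keeper below 0.0295 m and x of loop_bar in the frame of keeper between -0.0075 and 0.0068 m and value of joint lever above 0.7 rad), for 0.2 s.
2. the lever has gone past its toggle point with the loop drawing the half shut (value of joint lever below 0.06 rad and x of keeper in the frame of mould below 0.0788 m), for 0.2 s.
At the end, for the whole second after the job is handed in: Lever within 0.06 rad of closed; loop bar in the groove (centre under 29.5 mm above the keeper's origin, and -7.5 to 6.8 mm from it along x); sliding half squeezed at least 2.2 mm (keeper's origin under 78.8 mm from the mould's along x; 81 mm when unloaded) (all of step 2 and z of loop_bar in the frame of keeper below 0.0295 m and x of loop_bar in the frame of keeper between -0.0075 and 0.0068 m); the robot touches nothing.
It fails at once if the held loop is forced against the keeper with more than 25 N (contact force between loop and keeper above 25 N and contact force between the fingers and loop above 0.5 N).
It fails at once if the arm or fingers press on the keeper with more than 20 N (contact force between any of the arm, the fingers and keeper above 20 N).
It fails at once if the closed lever is pressed on its stop with more than 40 N (contact force between anything else and handle above 40 N and value of joint lever below 0.3 rad).
It fails at once if a bystander is shifted by more than 30 mm (distance of any of dish, can, beaker from where it was at the start of the episode above 0.03 m).
It also fails if it takes over 64 s, if anything falls off the work surface, if the arm or the gripper's body presses on something with over 40 N, if the wrist force passes 120 N, or if a joint passes its speed limit or range.

## Working session

There is one attempt and no reset: what is moved stays moved. The work goes in short steps, Python scripts to look and compute and a tool call to move; the robot and the scene stay as the last step left them, time stands still between calls to the robot, and variables do not carry over. Pictures are saved under pics/ and viewed, and the job is handed in when it is done.

Besides the shell and the picture viewer there is one more tool, called after "Request:" by a JSON object that holds its "api" and its "payload". jog_arm: Moves the arm, as the interface text tells. Its arguments: {"type":"object","properties":{"targets":{"type":"string"},"hand":{"type":"number"},"newtons":{"type":"number"}},"required":["targets"]}

```bash
ls; mkdir -p pics; python3 - <<'E'
from cell import bot, snapshot
import cv2,json
print(bot.sense())
for n in ["scene","top","wrist"]:
    s=snapshot(n); cv2.imwrite(f"pics/{n}0.png",s["color"][:,:,::-1])
    print(n,{k:v for k,v in s.items() if k!="color"})
E
```

```text
pics
{'time_s': 0.0, 'joint_pos': array([ 9.86476823e-01,  2.07419377e-01,  1.54293366e+00, -2.97578931e-05,
        1.39347418e+00, -1.50498212e-01]), 'qvel': array([-0.00063713,  0.00115353, -0.00139912,  0.00019863, -0.00115508,
       -0.00038436]), 'tau': array([ 3.76377438e-04, -3.70889103e+01, -2.81414115e+01,  6.98532793e-02,
        3.63630883e-02, -1.69156506e-04]), 'tcp_pos': array([0.24126289, 0.52104345, 0.1977008 ]), 'tool_rot': array([ 2.15210980e-01,  9.76566939e-01, -1.04797250e-03, -3.87659289e-04]), 'wrist_force': array([ 0.40997791, -0.11082806,  0.26518508]), 'wrist_torque': array([0.00948972, 0.00837998, 0.03151178]), 'grip_width': 0.09405481879297148}
scene {'fx': 388.4449800823578, 'fy': 388.4449800823578, 'cx': 279.39375819161984, 'cy': 212.72381934135873, 'dist': array([0.03374826, 0.        , 0.        , 0.        , 0.        ]), 'xyz': array([0.80326005, 0.53804019, 0.4948333 ]), 'orientation': array([0.11465847, 0.4290096 , 0.86202926, 0.24435581])}
top {'fx': 399.0189635459096, 'fy': 399.0189635459096, 'cx': 283.00828767615843, 'cy': 216.13206154898, 'dist': array([-0.11879056,  0.        ,  0.        ,  0.        ,  0.        ]), 'xyz': array([0.42691751, 0.10174037, 0.82890542]), 'orientation': array([ 0.05087277, -0.07261402, -0.69763555,  0.71094571])}
wrist {'fx': 337.7727693018156, 'fy': 337.7727693018156, 'cx': 279.10255150933153, 'cy': 214.15890391385625, 'dist': array([0.02691411, 0.        , 0.        , 0.        , 0.        ]), 'tool_from_camera': array([[ 6.23420559e-04,  9.62515588e-01,  2.71225652e-01,
         7.88013971e-02],
       [ 9.99999795e-01, -5.59660137e-04, -3.12429244e-04,
         4.10621762e-05],
       [-1.48923832e-04,  2.71225791e-01, -9.62515739e-01,
        -1.85928531e-01],
       [ 0.00000000e+00,  0.00000000e+00,  0.00000000e+00,
         1.00000000e+00]])}
```

View pics/scene0.png

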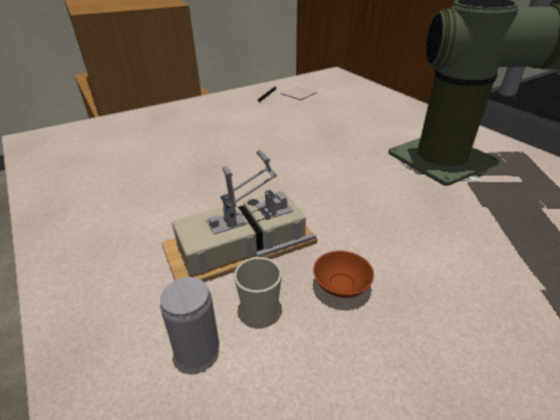

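View pics/top0.png

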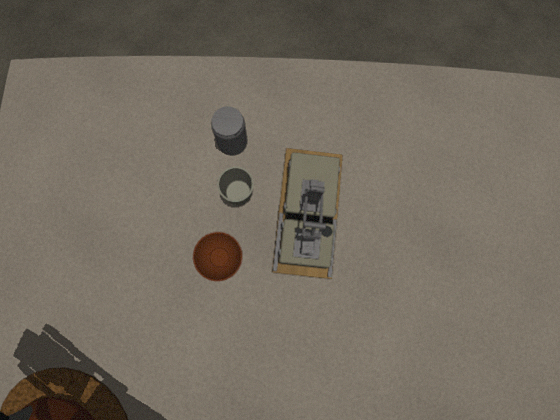

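View pics/wrist0.png

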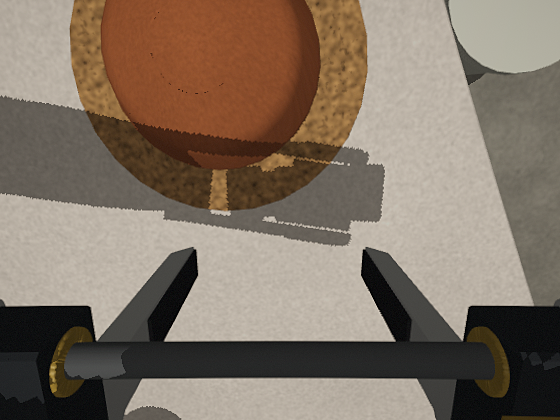

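The scene view shows the mould at about (240,225), with lever and loop upright. In the top view the mould spans (275-342,150-277), with the keeper end nearer the robot. Dish, beaker and can lie to its left (world +y).

```bash
cat > h.py <<'E'
import numpy as np, cv2
from scipy.spatial.transform import Rotation as R
from cell import bot, snapshot
def K(s): return np.array([[s['fx'],0,s['cx']],[0,s['fy'],s['cy']],[0,0,1]])
def campose(s,st=None):
    if 'xyz' in s: return R.from_quat(s['orientation']).as_matrix(), np.array(s['xyz'])
    T=np.eye(4);T[:3,:3]=R.from_quat(st['tool_rot']).as_matrix();T[:3,3]=st['tcp_pos']
    T=T@s['tool_from_camera']; return T[:3,:3],T[:3,3]
def ray(s,uv,st=None):
    u=cv2.undistortPoints(np.array([[uv]],float),K(s),s['dist'])[0,0]
    Rm,o=campose(s,st); d=Rm@np.array([u[0],-u[1],-1.]); return o,d/np.linalg.norm(d)
def onz(s,uv,z,st=None):
    o,d=ray(s,uv,st); return o+d*(z-o[2])/d[2]
def proj(s,p,st=None):
    Rm,o=campose(s,st); c=Rm.T@(np.array(p)-o)
    c=c*np.array([1,-1,-1]); return cv2.projectPoints(c[None],np.zeros(3),np.zeros(3),K(s),s['dist'])[0][0,0]
def tri(rs):
    A=np.zeros((3,3));b=np.zeros(3)
    for o,d in rs:
        P=np.eye(3)-np.outer(d,d);A+=P;b+=P@o
    p=np.linalg.solve(A,b); return p,[np.linalg.norm((np.eye(3)-np.outer(d,d))@(p-o)) for o,d in rs]
def save(s,name,crop=None,k=1):
    im=s['color'][:,:,::-1]
    if crop: x0,y0,x1,y1=crop; im=im[y0:y1,x0:x1]
    cv2.imwrite('pics/'+name,cv2.resize(im,None,fx=k,fy=k,interpolation=cv2.INTER_CUBIC))
E
python3 - <<'E'
import cv2
a=cv2.imread('pics/top0.png')[140:290,260:360]; cv2.imwrite('pics/top0c.png',cv2.resize(a,None,fx=4,fy=4,interpolation=cv2.INTER_CUBIC))
a=cv2.imread('pics/scene0.png')[140:290,150:330]; cv2.imwrite('pics/scene0c.png',cv2.resize(a,None,fx=4,fy=4,interpolation=cv2.INTER_CUBIC))
E
```

```text
(no output)
```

View pics/top0c.png

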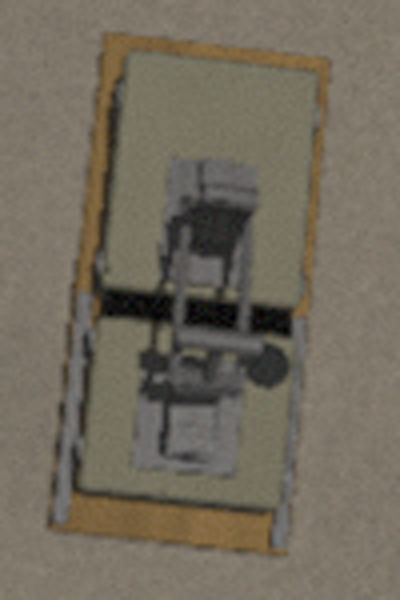

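View pics/scene0c.png

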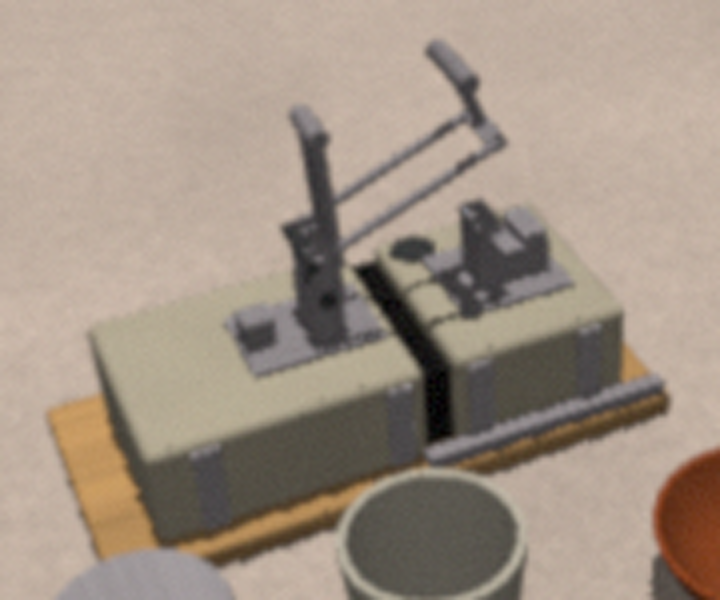

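Top crop: deck corners (×4 crop) at about (125,52), (318,72), (275,508), (78,492), T-grip from (176,340) to (265,345). Scene crop: T-grip from (437,48) to (470,80), lever top from (298,115) to (322,138), keeper at (480-570,205-300).

```bash
python3 - <<'E'
from h import *
s=snapshot("scene");t=snapshot("top")
T=lambda x,y:(260+(x-1.5)/4,140+(y-1.5)/4)
S=lambda x,y:(150+(x-1.5)/4,140+(y-1.5)/4)
c=[onz(t,T(*p),.062) for p in [(125,52),(318,72),(275,508),(78,492)]]
print(np.round(c,4)); 
cs=[onz(s,S(*p),.062) for p in [(95,330),(157,455),(622,310)]]
print('scene deck',np.round(cs,4))
b=[onz(t,T(*p),.012) for p in [(105,35),(328,60),(285,552),(52,526)]];print('board',np.round(b,4))
b=np.array(b); print(np.linalg.norm(np.diff(b,axis=0,append=b[:1]),axis=1))
c=np.array(c); print(np.linalg.norm(np.diff(c,axis=0,append=c[:1]),axis=1))
for q in (c,b):
  e=(q[2]+q[3]-q[0]-q[1])/2; print('yaw',np.arctan2(e[1],e[0]))
for n,a,bb in [('gripL',(177,338),(437,48)),('gripR',(263,347),(470,80)),('mid',(220,342),(453,64))]:
  # left in top = world +y ; which in scene?
  for m,q in [('437',(437,48)),('470',(470,80)),('453',(453,64))]:
    p,r=tri([ray(t,T(*a)),ray(s,S(*q))]); print(n,m,p.round(4),np.round(r,4))
E
```

```text
[[ 0.6931  0.0654  0.062 ]
 [ 0.6854 -0.0325  0.062 ]
 [ 0.466  -0.0097  0.062 ]
 [ 0.4721  0.0851  0.062 ]]
scene deck [[ 0.687  -0.0279  0.062 ]
 [ 0.6928  0.0642  0.062 ]
 [ 0.4795  0.0855  0.062 ]]
board [[ 0.7197  0.0739  0.012 ]
 [ 0.7092 -0.0468  0.012 ]
 [ 0.4462 -0.0221  0.012 ]
 [ 0.4575  0.097   0.012 ]]
[0.12119917 0.26421756 0.11965029 0.26322799]
[0.09822301 0.22062672 0.0950621  0.22186821]
yaw 3.0451789987300284
yaw 3.050824686364351
gripL 437 [0.5353 0.0438 0.1906] [0.0092 0.0092]
gripL 470 [0.5308 0.0469 0.1773] [0.0015 0.0015]
gripL 453 [0.5331 0.0452 0.1839] [0.0055 0.0055]
gripR 437 [0.5275 0.0112 0.175 ] [0.0008 0.0008]
gripR 470 [0.5228 0.0142 0.1613] [0.0075 0.0075]
gripR 453 [0.5252 0.0126 0.1681] [0.0032 0.0032]
mid 437 [0.5316 0.0277 0.1829] [0.0049 0.0049]
mid 470 [0.527  0.0308 0.1694] [0.003 0.003]
mid 453 [0.5294 0.0291 0.1761] [0.0011 0.0011]
```

Request:
{"api": "jog_arm", "payload": {"targets": "0.05 -0.12 0.08 0 0 -0.098; 0.09 -0.153 0.08 0 0 -0.098; 0.09 -0.153 0.05 0 0 -0.098; 0.09 -0.153 0.04 0 0 -0.098; 0.09 -0.153 0.03 0 0 -0.098; 0.09 -0.153 0.03 0 0 -0.098; 0.09 -0.153 0.03 0 0 -0.098; 0.09 -0.153 0.03 0 0 -0.098", "hand": 0.5, "newtons": 10}}

```text
time_s: 1.05
tcp_pos: [0.3781, 0.2822, 0.2731]
tool_rot: [0.502, 0.865, 0.0, 0.0]
wrist_force: [0.3, 0.4, 0.0]
grip_width: 0.0469
```

Request:
{"api": "jog_arm", "payload": {"targets": "0.1 -0.153 0.02 0 0 -0.098; 0.1 -0.153 0.02 0 0 -0.098; 0.1 -0.153 0.02 0 0 -0.098; 0.1 -0.153 0.02 0 0 -0.098; 0.09 -0.153 0 0 0 -0.098; 0.09 -0.153 0 0 0 -0.098; 0.09 -0.153 0 0 0 -0.098; 0 0 0 0 0 -0.098"}}

```text
time_s: 1.85
tcp_pos: [0.5132, 0.0657, 0.2884]
tool_rot: [0.742, 0.67, -0.0, 0.001]
wrist_force: [0.2, 1.2, -0.0]
grip_width: 0.0469
```

```bash
python3 - <<'E'
from h import *
st=bot.sense(); print(st['time_s'],st['tcp_pos'],R.from_quat(st['tool_rot']).as_matrix().round(3),st['grip_width'],st['wrist_force'])
s=snapshot("wrist"); save(s,'w1.png',k=1.4)
E
```

```text
1.85 [0.513246   0.06573818 0.28838553] [[ 0.102  0.995  0.   ]
 [ 0.995 -0.102 -0.001]
 [-0.001  0.    -1.   ]] 0.04690498726303108 [ 1.83169214e-01  1.15400490e+00 -5.41712994e-04]
```

View pics/w1.png

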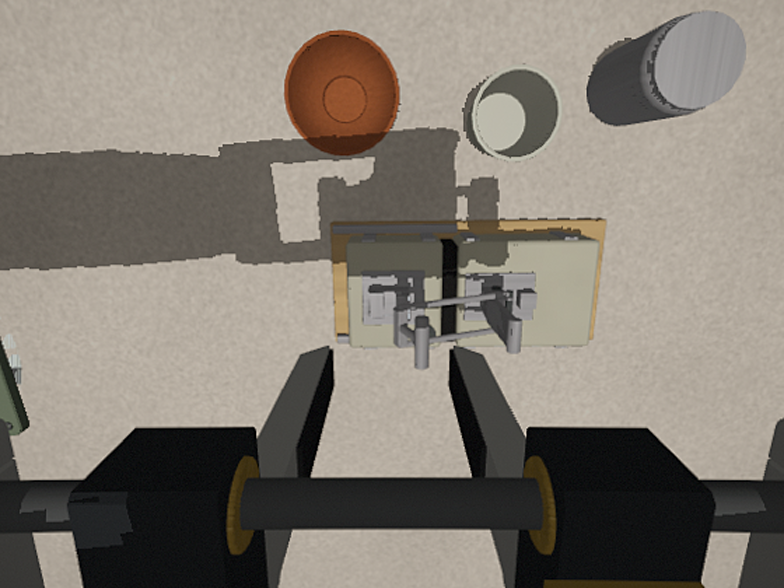

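The wrist view shows the T-grip at about (421,342), the lever tip at (514,335) and the keeper at (362-425,272-325). Zooming in.

```bash
python3 - <<'E'
from h import *
s=snapshot("wrist"); save(s,'w1c.png',(230,150,440,280),3.8)
E
```

```text
(no output)
```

View pics/w1c.png

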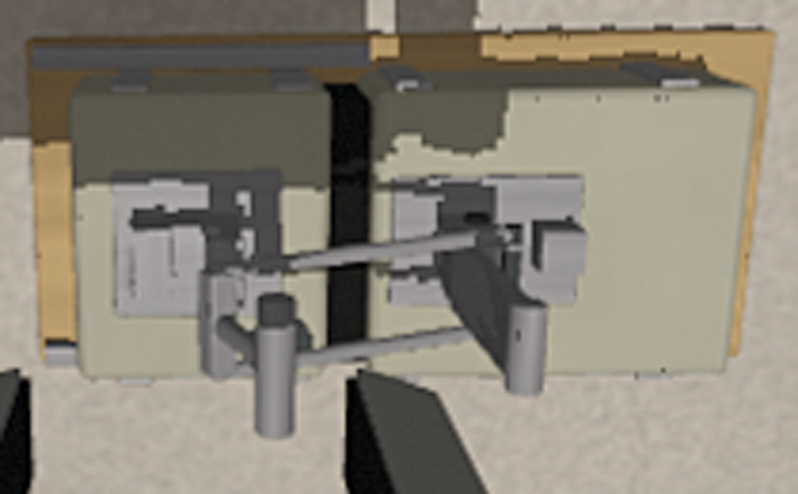

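```bash
python3 - <<'E'
from h import *
s=snapshot("wrist");st=bot.sense();sc=snapshot("scene");t=snapshot("top")
W=lambda x,y:(230+(x-1.4)/3.8,150+(y-1.4)/3.8)
T=lambda x,y:(260+(x-1.5)/4,140+(y-1.5)/4)
S=lambda x,y:(150+(x-1.5)/4,140+(y-1.5)/4)
c=np.array([onz(s,W(*p),.062,st) for p in [(72,93),(752,88),(727,372),(80,378)]]);print(c.round(4))
print(np.linalg.norm(np.diff(c,axis=0,append=c[:1]),axis=1))
e=(c[0]+c[3]-c[1]-c[2])/2;yaw=np.arctan2(e[1],e[0]);print('yaw',yaw)
ex=np.array([np.cos(yaw),np.sin(yaw),0]);ey=np.array([-ex[1],ex[0],0])
print('orig',(c[1]+c[2])/2+.095*ex,(c[0]+c[3])/2-.129*ex)
# seal edges
for n,a,b,ref in[('seal29',(371,100),(369,372),.029),('seal43',(330,90),(328,378),.043)]:
  m=(onz(s,W(*a),.062,st)+onz(s,W(*b),.062,st))/2; print(n,m-ref*ex)
rs={'+y':(W(277,312),T(177,338),S(470,80)),'-y':(W(274,430),T(263,347),S(437,48)),'mid':(W(275.5,370),T(220,342),S(453,64))}
for k,(w,tt,ss) in rs.items():
  print(k,*[x.round(4) if hasattr(x,'round') else np.round(x,4) for x in tri([ray(s,w,st),ray(t,tt),ray(sc,ss)])], tri([ray(s,w,st),ray(sc,ss)])[0].round(4))
# lever top end
print('lev',tri([ray(s,W(526,350),st),ray(sc,S(310,125))]))
E
```

```text
[[ 0.4758  0.0864  0.062 ]
 [ 0.6934  0.0674  0.062 ]
 [ 0.6874 -0.0298  0.062 ]
 [ 0.4669 -0.0116  0.062 ]]
[0.21849212 0.09745252 0.22124697 0.0984506 ]
yaw 3.057030884825738
orig [0.59578047 0.02683505 0.062     ] [0.59989675 0.02648614 0.062     ]
seal29 [0.59773624 0.02578856 0.062     ]
seal43 [0.59812694 0.02639755 0.062     ]
+y [0.531  0.0464 0.1774] [0.0009 0.0019 0.0011] [0.5315 0.0453 0.177 ]
-y [0.5279 0.0121 0.175 ] [0.0013 0.0011 0.001 ] [0.5289 0.0136 0.1764]
mid [0.5296 0.0295 0.1761] [0.0006 0.0012 0.0011] [0.5304 0.0299 0.1768]
lev (array([0.59495306, 0.02484116, 0.16536983]), [np.float64(0.0006366605184257689), np.float64(0.0006366605184259818)])
```

Request:
{"api": "jog_arm", "payload": {"targets": "0 0.06 -0.05 -0.12 0 0; 0 0.05 -0.1 -0.12 0 0; 0 0 -0.1 -0.12 0 0; 0 0 -0.1 -0.12 0 0; 0 0 -0.1 -0.12 0 0; 0 0 -0.05 -0.07 0 0; 0 0 0 0 0 0; 0 0 0 0 0 0"}}

```text
time_s: 2.9
tcp_pos: [0.5116, 0.0921, 0.189]
tool_rot: [0.714, 0.651, -0.175, 0.192]
wrist_force: [0.5, -0.1, -0.2]
grip_width: 0.047
```

```bash
python3 - <<'E'
from h import *
st=bot.sense(); print(st['time_s'],st['tcp_pos'],R.from_quat(st['tool_rot']).as_matrix().round(3))
s=snapshot("wrist"); save(s,'w2.png',(160,100,440,310),2.8)
import pickle; pickle.dump((s,st),open('w2.pkl','wb'))
E
```

```text
2.9 [0.51157424 0.09212734 0.18902091] [[ 0.092  0.996  0.001]
 [ 0.861 -0.079 -0.502]
 [-0.5    0.047 -0.865]]
```

View pics/w2.png

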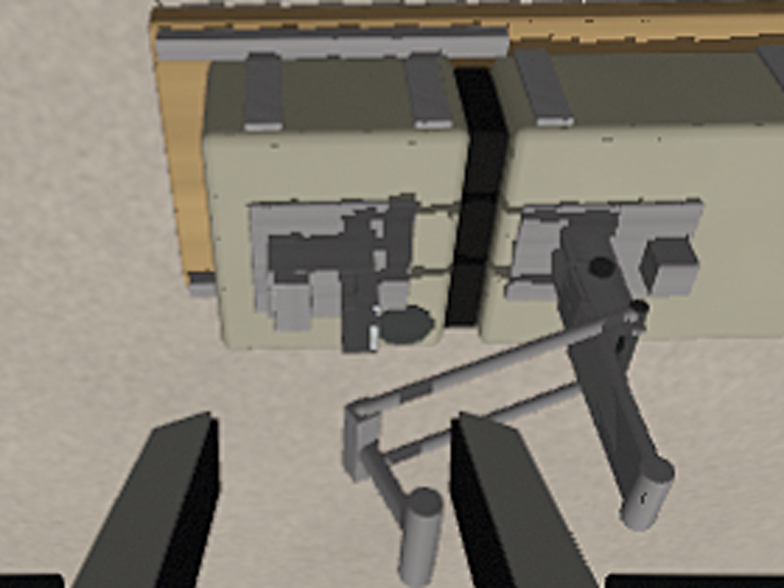

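The view shows the keeper's side profile at about (245-415,195-355), the bar at (360,440) and the T-grip near (422,500). Zooming on the keeper.

```bash
python3 - <<'E'
from h import *
import pickle; s,st=pickle.load(open('w2.pkl','rb')); save(s,'w2k.png',(240,165,320,230),9)
E
```

```text
(no output)
```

View pics/w2k.png

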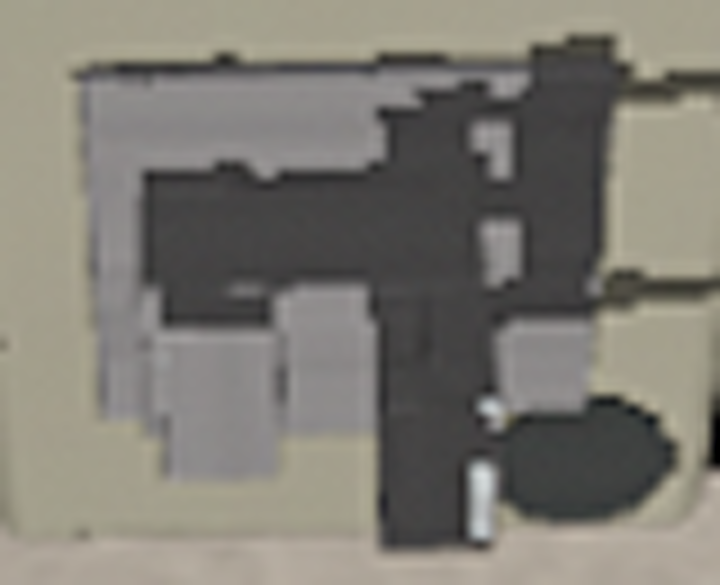

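```bash
cat >> h.py <<'E'
O=np.array([.597,.026,0]);YAW=3.053
EX=np.array([np.cos(YAW),np.sin(YAW),0]);EY=np.array([-EX[1],EX[0],0])
def toM(p): d=np.array(p)-O; return np.array([d@EX,d@EY,d[2]])
def toW(m): return O+m[0]*EX+m[1]*EY+np.array([0,0,m[2]])
E
python3 - <<'E'
from h import *
import pickle; s,st=pickle.load(open('w2.pkl','rb'))
P=lambda x,y:(240+(x-4)/9,165+(y-4)/9)
for n,p,z in [('landing+x',(160,400),.088),('landing+x low',(165,478),.088),('landing-x',(276,400),.088),('landing-x low',(278,478),.088),('lip+x',(380,400),.099),('lip+x low',(382,545),.099),('lip-x low',(492,545),.099),('lip+x far',(385,290),.099),
 ('plate TL',(83,75),.066),('plate BL',(103,415),.066),('plate R',(588,400),.066),('half end',(10,530),.062)]:
  print(n,(1000*toM(onz(s,P(*p),z,st))).round(1))
Q=lambda x,y:(160+(x-.9)/2.8,100+(y-.9)/2.8)
for n,p,z in [('half+ end far',(208,135),.062),('half+end near',(226,347),.062),('seal43 far',(470,138),.062),('seal43 near',(442,325),.062),('seal29 f',(508,140),.062),('seal29 n',(480,335),.062)]:
  print(n,(1000*toM(onz(s,Q(*p),z,st))).round(1))
# bar and grip : wrist1? with scene
sc=snapshot("scene")
print('grip',(1000*toM(onz(s,Q(421,540),.1765,st))).round(1))
for n,p in [('bar +y end',(352,408)),('bar -y end',(355,470))]: print(n,(1000*toM(onz(s,Q(*p),.144,st))).round(1))
E
```

```text
landing+x [105.5   1.1  88. ]
landing+x low [105.4  12.7  88. ]
landing-x [93.6  1.6 88. ]
landing-x low [93.5 13.2 88. ]
lip+x [83.6 -9.  99. ]
lip+x low [83.1 12.1 99. ]
lip-x low [71.7 12.6 99. ]
lip+x far [ 83.3 -23.7  99. ]
plate TL [112.4 -24.   66. ]
plate BL [112.8  25.1  66. ]
plate R [57.6 24.8 66. ]
half end [125.1  48.1  62. ]
half+ end far [123.9 -48.7  62. ]
half+end near [125.4  48.3  62. ]
seal43 far [ 41.6 -45.7  62. ]
seal43 near [42.6 39.4 62. ]
seal29 f [ 29.3 -44.6  62. ]
seal29 n [27.3 45.6 62. ]
grip [ 66.3   3.1 176.5]
bar +y end [ 83.2 -13.6 144. ]
bar -y end [ 81.6  16.1 144. ]
```

```bash
cat >> h.py <<'E'
def loopori(e):  # tool orientation aligned with loop at elevation e (rad)
    z=np.sin(e)*EX-np.cos(e)*np.array([0,0,1.]); y=-(np.cos(e)*EX+np.sin(e)*np.array([0,0,1.]))
    return np.column_stack([np.cross(y,z),y,z])
def plan(Rt,pt,st=None):
    st=st or bot.sense(); Rc=R.from_quat(st['tool_rot']).as_matrix()
    rv=R.from_matrix(Rt@Rc.T).as_rotvec(); d=np.array(pt)-st['tcp_pos']
    print('t',round(st['time_s'],2),'tcp',st['tcp_pos'].round(4),'shift fs',(d/.2).round(3),'turn fs',(rv/(np.pi/4)).round(3),'deg',np.degrees(np.linalg.norm(rv)).round(1))
E
python3 - <<'E'
from h import *
g=np.array([.530,.0295,.1765]); e=np.radians(22.7); Rt=loopori(e)
plan(Rt,g-.085*Rt[:,2]); print(g-.085*Rt[:,2]); print(Rt.round(3)); print(g-.003*Rt[:,2], (.082*Rt[:,2]/.2).round(3))
E
```

```text
t 3.0 tcp [0.5126 0.0914 0.1905] shift fs [ 0.251 -0.324  0.322] turn fs [ 0.706  0.497 -0.124] deg 39.2
[0.56267337 0.02659778 0.25491574]
[[ 0.088  0.919 -0.384]
 [ 0.996 -0.082  0.034]
 [-0.    -0.386 -0.923]]
[0.53115318 0.02939757 0.17926761] [-0.158  0.014 -0.378]
```

Request:
{"api": "jog_arm", "payload": {"targets": "0 0 0.12 0.1 0.07 -0.018; 0.03 0 0.1 0.1 0.07 -0.018; 0.045 -0.05 0.1 0.1 0.07 -0.018; 0.045 -0.07 0.002 0.1 0.07 -0.018; 0.045 -0.07 0 0.1 0.07 -0.018; 0.045 -0.07 0 0.1 0.07 -0.018; 0.041 -0.064 0 0.106 0.077 -0.016; 0 0 0 0 0 0"}}

```text
time_s: 3.8
tcp_pos: [0.5639, 0.0212, 0.253]
tool_rot: [0.725, 0.659, -0.134, -0.146]
wrist_force: [0.7, -0.0, -0.2]
grip_width: 0.0468
```

```bash
python3 - <<'E'
from h import *
st=bot.sense()
g=np.array([.530,.0295,.1765]); e=np.radians(22.7); Rt=loopori(e)
plan(Rt,g-.085*Rt[:,2])
plan(Rt,g-.003*Rt[:,2])
s=snapshot("wrist"); save(s,'w3.png',k=1.4); s=snapshot("scene"); save(s,'s3.png',(130,60,330,210),4)
E
```

```text
t 3.8 tcp [0.5639 0.0212 0.253 ] shift fs [-0.006  0.027  0.01 ] turn fs [ 0.002 -0.003  0.008] deg 0.4
t 3.8 tcp [0.5639 0.0212 0.253 ] shift fs [-0.164  0.041 -0.369] turn fs [ 0.002 -0.003  0.008] deg 0.4
```

View pics/w3.png

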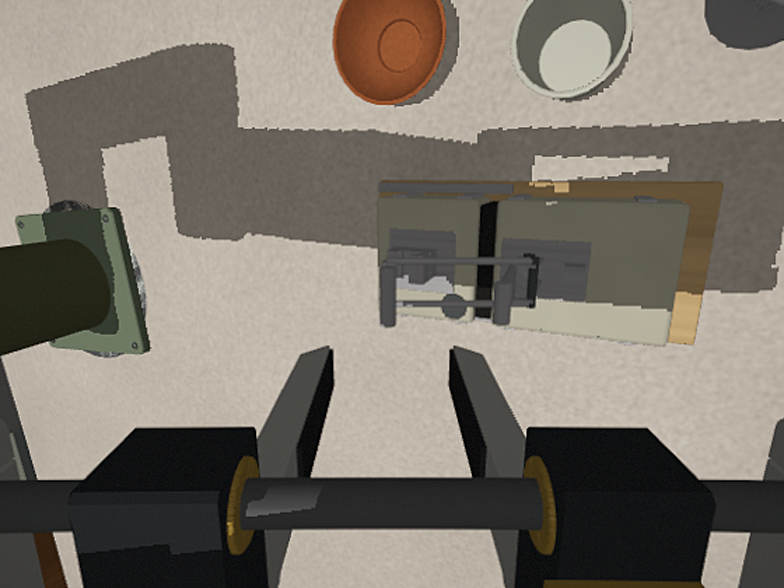

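View pics/s3.png

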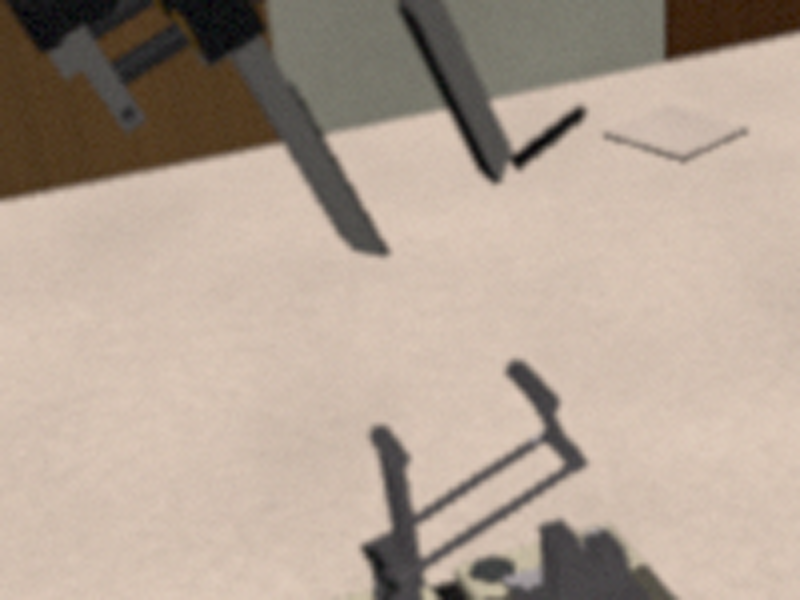

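The wrist view shows loop and T-grip edge-on at (388,295), centred between the fingers (391). Tool is aligned with the loop, so I descend.

Request:
{"api": "jog_arm", "payload": {"targets": "-0.03 0.01 -0.07 0 0 0; -0.03 0.01 -0.07 0 0 0; -0.03 0.008 -0.07 0 0 0; -0.03 0.008 -0.07 0 0 0; -0.024 0.005 -0.049 0 0 0; -0.02 0 -0.04 0 0 0; 0 0 0 0 0 0; 0 0 0 0 0 0"}}

```text
time_s: 4.7
tcp_pos: [0.5293, 0.0349, 0.1801]
tool_rot: [0.723, 0.662, -0.134, -0.145]
wrist_force: [-1.0, 0.3, 1.0]
grip_width: 0.0473
```

```bash
python3 - <<'E'
from h import *
st=bot.sense()
print(st['wrist_force'])
g=np.array([.530,.0295,.1765]); e=np.radians(22.7); Rt=loopori(e)
plan(Rt,g-.003*Rt[:,2])
s=snapshot("wrist"); save(s,'w4.png',k=1.4); s=snapshot("scene"); save(s,'s4.png',(130,60,330,210),4)
E
```

```text
[-1.04451305  0.27689331  1.00220672]
t 4.7 tcp [0.5293 0.0349 0.1801] shift fs [ 0.009 -0.027 -0.004] turn fs [ 0.002 -0.003 -0.002] deg 0.2
```

View pics/w4.png

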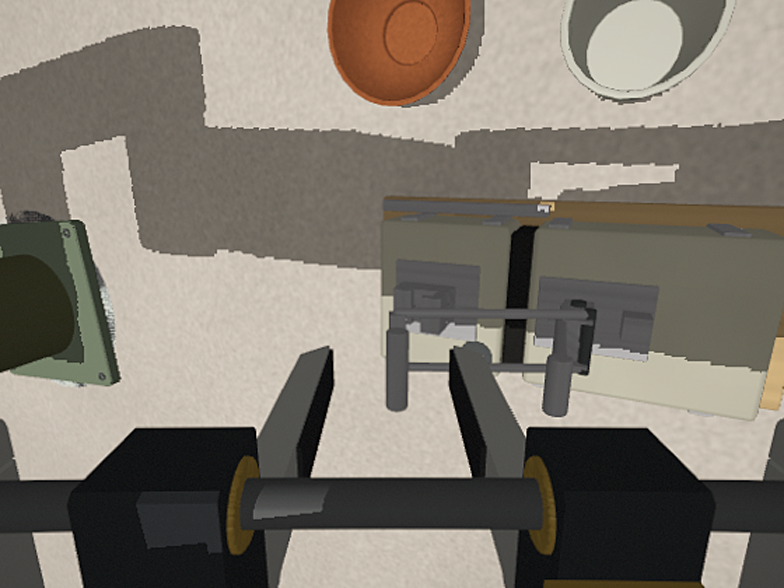

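View pics/s4.png

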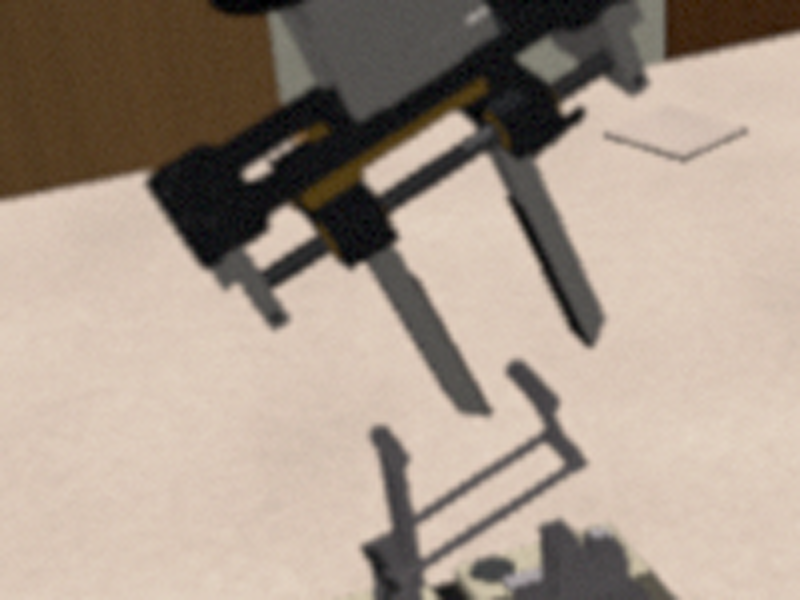

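The fingertips appear at (480,410) and (595,340), with the rod between at (535,385). That puts them level with it rather than beyond it, so I'll check the projection.

```bash
python3 - <<'E'
from h import *
st=bot.sense(); Rc=R.from_quat(st['tool_rot']).as_matrix(); p=st['tcp_pos']
s=snapshot("scene");w=snapshot("wrist");t=snapshot('top')
for sg in(-1,1):
  q=p+Rc@np.array([0,sg*.0235,.017]); print('tip',q.round(4),'scenecrop',((proj(s,q)-[130,60])*4+1.5).round(0),'wrist1.4',(proj(w,q,st)*1.4).round(0))
for g in [np.array([.530,.0295,.1765])]:
  for k in(-.018,.018):
    q=g+k*EY; print('rod',((proj(s,q)-[130,60])*4+1.5).round(0),(proj(w,q,st)*1.4).round(0))
# retriangulate rod now: scene ends/wrist ends
S=lambda x,y:(130+(x-1.5)/4,60+(y-1.5)/4); W=lambda x,y:(x/1.4,y/1.4)
for a,b in [((552,402),(397,332)),((517,368),(397,405)),((535,385),(397,368))]:
  print([np.round(x,4) for x in tri([ray(s,S(*a)),ray(w,W(*b),st)])])
save(t,'t4.png',(240,140,360,290),4)
E
```

```text
tip [0.5017 0.0371 0.1737] scenecrop [602. 380.] wrist1.4 [339. 346.]
tip [0.5448 0.0333 0.1555] scenecrop [510. 442.] wrist1.4 [442. 346.]
rod [553. 403.] [395. 329.]
rod [517. 366.] [395. 406.]
[array([0.5317, 0.0462, 0.1764]), array([0.0005, 0.0005])]
[array([0.5288, 0.0116, 0.1757]), array([0.0002, 0.0002])]
[array([0.5304, 0.0296, 0.1762]), array([0.0004, 0.0004])]
```

View pics/t4.png

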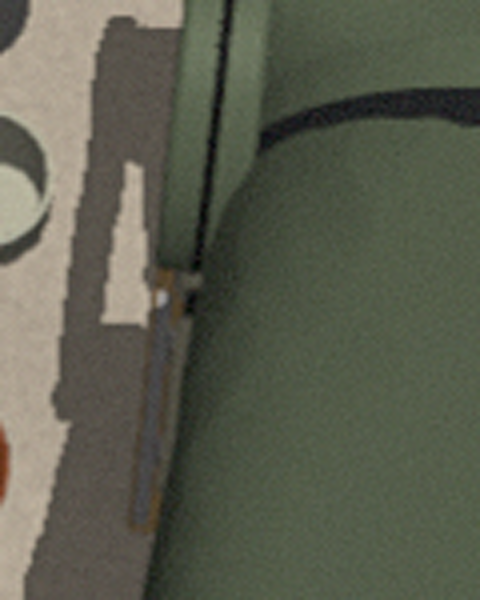

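Observed fingertips sit about 35 crop-pixels above the projected ones in the scene view. I'll triangulate the fingertips to learn where they really are.

```bash
python3 - <<'E'
from h import *
st=bot.sense(); w=snapshot("wrist"); s=snapshot("scene")
save(w,'w5c.png',(170,200,390,340),3.6); save(s,'s5c.png',(220,110,300,175),9)
E
```

```text
(no output)
```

View pics/w5c.png

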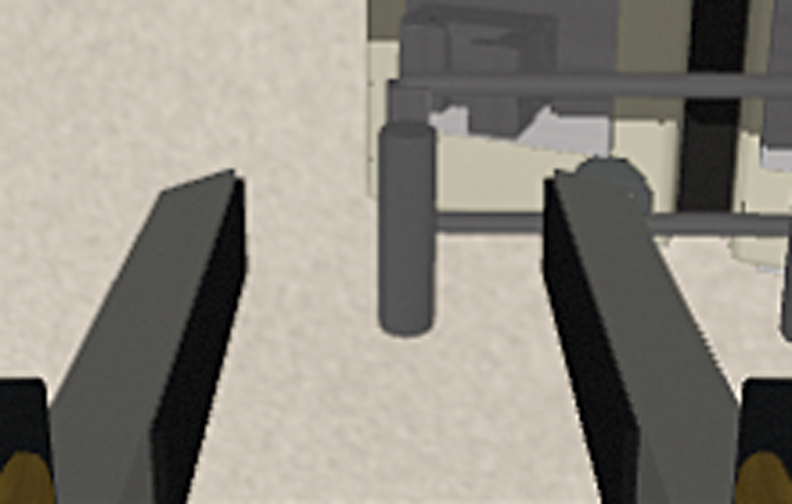

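View pics/s5c.png

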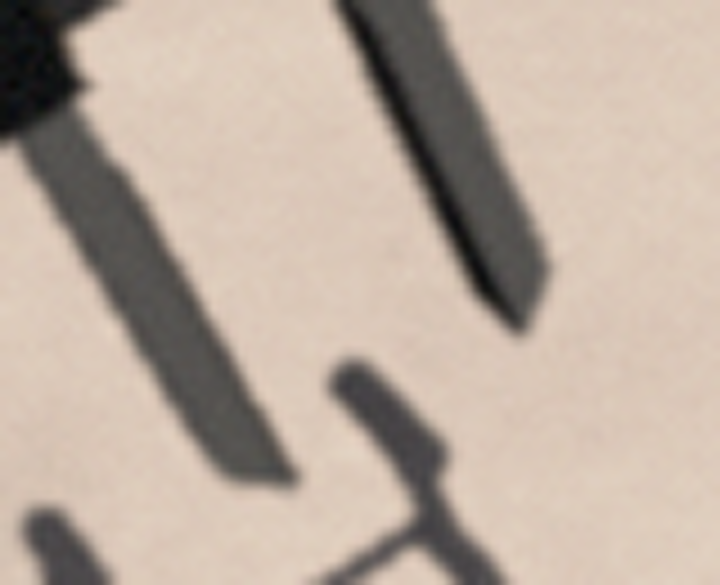

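```bash
python3 - <<'E'
from h import *
st=bot.sense(); w=snapshot("wrist"); s=snapshot("scene")
Rc=R.from_quat(st['tool_rot']).as_matrix()
W=lambda x,y:(170+(x-1.3)/3.6,200+(y-1.3)/3.6); S=lambda x,y:(220+(x-4)/9,110+(y-4)/9)
for a,b in [((518,335),(238,175)),((297,485),(547,175)),((548,265),(162,192))]:
  p,r=tri([ray(s,S(*a)),ray(w,W(*b),st)]); print(p.round(4),np.round(r,4),'tool',(Rc.T@(p-st['tcp_pos'])).round(4))
for a,b in [((435,455),(408,130)),((350,372),(406,330))]:
  p,r=tri([ray(s,S(*a)),ray(w,W(*b),st)]); print(p.round(4),np.round(r,4),'tool',(Rc.T@(p-st['tcp_pos'])).round(4))
E
```

```text
[0.5108 0.0444 0.1948] [0.0007 0.0007] tool [ 0.0081 -0.0237 -0.0064]
[0.5552 0.0399 0.1748] [0.0007 0.0007] tool [ 0.0075  0.0252 -0.0053]
[0.5056 0.0462 0.2081] [0.0006 0.0006] tool [ 0.0095 -0.0339 -0.0165]
[0.5317 0.0473 0.177 ] [0.0003 0.0003] tool [0.0129 0.0021 0.002 ]
[0.5288 0.0111 0.1769] [0.0002 0.0002] tool [-0.0235  0.0024  0.002 ]
```

Measured: the fingertips are at tool z ≈ -6 mm, not +17. Both views agree to 0.7 mm. The rod is at tool (-5,+2,+2) mm. The stated tip offset disagrees with what I see, so I trust the images and advance about 22 mm, checking as I go.

Request:
{"api": "jog_arm", "payload": {"targets": "0 -0.02 0 0 0 0; -0.008 0 -0.025 0 0 0; -0.008 0 -0.025 0 0 0; -0.008 0 -0.025 0 0 0; -0.008 0 -0.03 0 0 0; 0 0 0 0 0 0; 0 0 0 0 0 0; 0 0 0 0 0 0"}}

```text
time_s: 5.95
tcp_pos: [0.5229, 0.0308, 0.1586]
tool_rot: [0.723, 0.662, -0.134, -0.146]
wrist_force: [0.5, -0.3, 0.7]
grip_width: 0.0473
```

```bash
python3 - <<'E'
from h import *
st=bot.sense(); print(st['wrist_force'],st['tcp_pos']); w=snapshot("wrist"); s=snapshot("scene")
save(w,'w6c.png',(170,200,390,340),3.6); save(s,'s6c.png',(220,110,300,175),9)
E
```

```text
[ 0.47671626 -0.34128174  0.68610283] [0.52290011 0.03076207 0.15862588]
```

View pics/w6c.png

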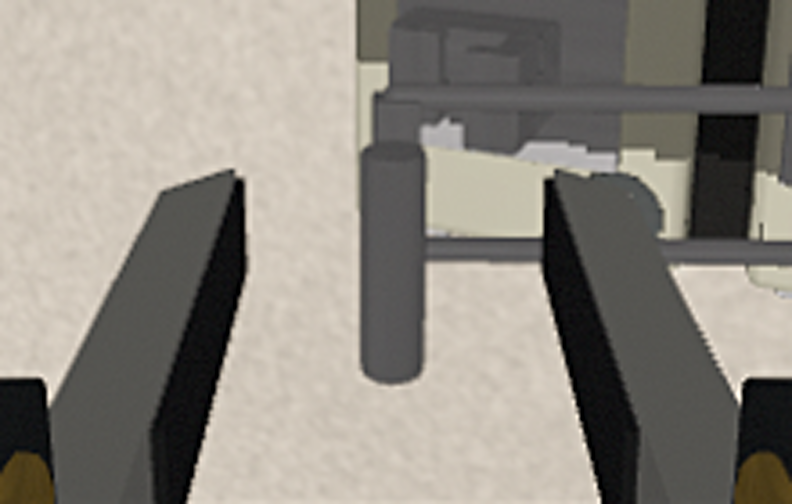

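View pics/s6c.png

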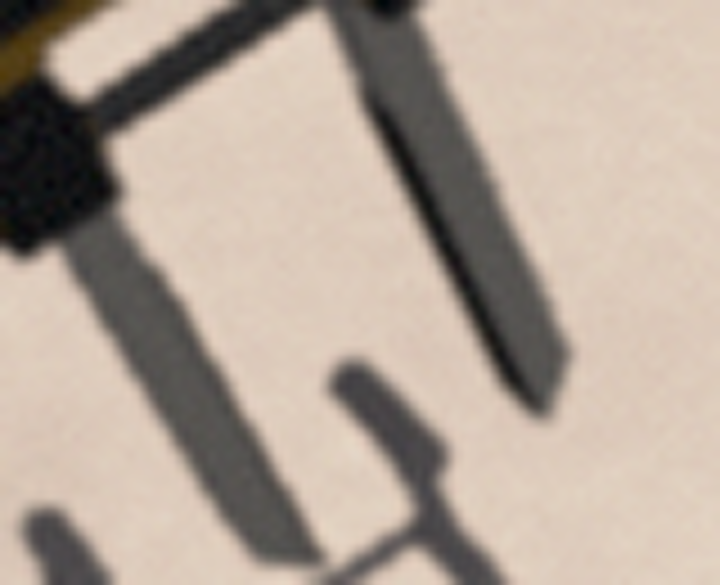

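Rod is centred between the fingers, with the tips well beyond it. Closing.

Request:
{"api": "jog_arm", "payload": {"targets": "0 0 0 0 0 0; 0 0 0 0 0 0; 0 0 0 0 0 0; 0 0 0 0 0 0; 0 0 0 0 0 0; 0 0 0 0 0 0; 0 0 0 0 0 0; 0 0 0 0 0 0", "hand": 1, "newtons": 12}}

```text
time_s: 6.85
tcp_pos: [0.5226, 0.0308, 0.1585]
tool_rot: [0.723, 0.662, -0.135, -0.146]
wrist_force: [-0.6, 0.6, 0.5]
grip_width: 0.0093
```

```bash
python3 - <<'E'
from h import *
st=bot.sense(); print(st['wrist_force'],st['tcp_pos'],st['grip_width']); w=snapshot("wrist"); s=snapshot("scene")
save(w,'w7c.png',(170,150,390,340),3.4); save(s,'s7c.png',(200,110,300,185),7)
E
```

```text
[-0.55444144  0.59526238  0.5309757 ] [0.52257612 0.0307638  0.15846767] 0.009292573948317446
```

View pics/w7c.png

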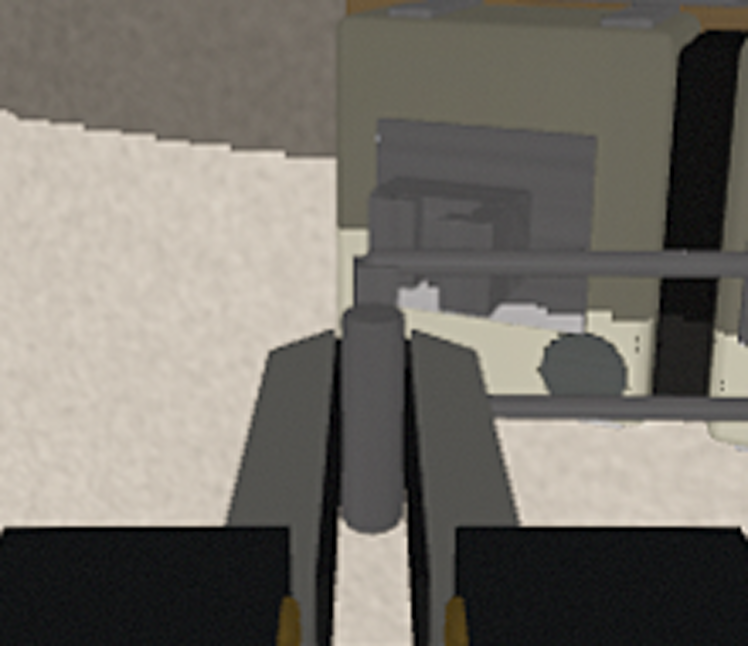

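View pics/s7c.png

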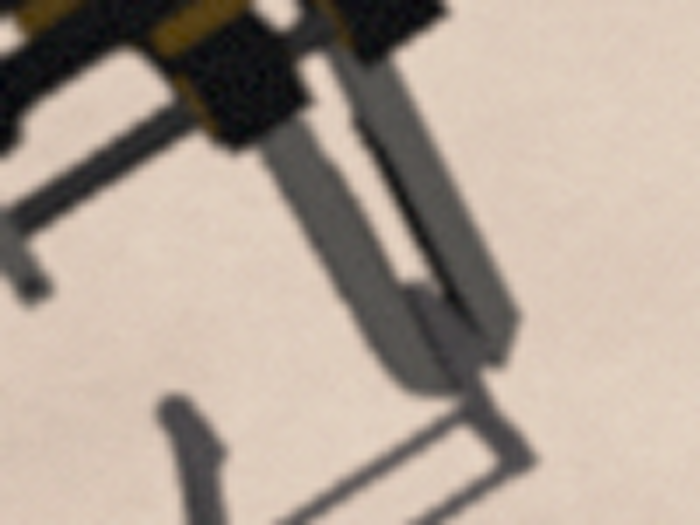

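```bash
cat >> h.py <<'E'
from scipy.optimize import brentq
X0=-.0005
def pin(th):
    ph=np.radians(192.1)-th; return np.array([X0+.022*np.cos(ph),.086+.022*np.sin(ph)])
def frombar(bx,bz):
    f=lambda th: np.hypot(*(np.array([bx,bz])-pin(th)))-.095
    th=brentq(f,.5,2.2); p=pin(th); e=np.arctan2(bz-p[1],bx-p[0])
    return th,e,np.array([bx-.036*np.sin(e),bz+.036*np.cos(e)])
def fromgrip(gx,gz):
    L=np.hypot(.095,.036); f=lambda th: np.hypot(*(np.array([gx,gz])-pin(th)))-L
    th=brentq(f,.5,2.2); p=pin(th); e=np.arctan2(gz-p[1],gx-p[0])-np.arctan2(.036,.095)
    return th,e,np.array([gx+.036*np.sin(e),gz-.036*np.cos(e)])
ROD=-.0192  # rod centre in tool z
def rodM(st): return toM(st['tcp_pos']+ROD*R.from_quat(st['tool_rot']).as_matrix()[:,2])
def tcpfor(g,e,y=.0027):
    return toW([g[0],y,g[1]])-ROD*loopori(e)[:,2]
E
python3 - <<'E'
from h import *
st=bot.sense(); r=rodM(st); print('rod',r)
th,e,b=fromgrip(r[0],r[2]); print('th',th,'e',np.degrees(e),'bar',b)
st0=st
for bx,bz in [(.0884,.125),(.0884,.108),(.0884,.098),(.0884,.087),(.0823,.086)]:
  th,e,g=frombar(bx,bz); print(bx,bz,'th',round(th,3),'e',np.degrees(e).round(1),'g',g.round(4)); plan(loopori(e),tcpfor(g,e,r[1]),st0)
E
```

```text
rod [0.06711798 0.00179935 0.17614034]
th 1.4697465080001142 e 22.182920117036648 bar [0.08071031 0.14280494]
0.0884 0.125 th 1.577 e 10.6 g [0.0818 0.1604]
t 6.95 tcp [0.5225 0.0308 0.1585] shift fs [-0.053  0.005 -0.085] turn fs [-0.022 -0.273 -0.002] deg 12.3
0.0884 0.108 th 1.501 e 0.5 g [0.0881 0.144 ]
t 6.95 tcp [0.5225 0.0308 0.1585] shift fs [-0.068  0.006 -0.168] turn fs [-0.042 -0.496 -0.002] deg 22.4
0.0884 0.098 th 1.522 e -5.6 g [0.0919 0.1338]
t 6.95 tcp [0.5225 0.0308 0.1585] shift fs [-0.077  0.007 -0.219] turn fs [-0.054 -0.631 -0.001] deg 28.5
0.0884 0.087 th 1.607 e -12.6 g [0.0962 0.1221]
t 6.95 tcp [0.5225 0.0308 0.1585] shift fs [-0.087  0.008 -0.275] turn fs [-0.067 -0.785 -0.001] deg 35.5
0.0823 0.086 th 1.301 e -11.8 g [0.0897 0.1212]
t 6.95 tcp [0.5225 0.0308 0.1585] shift fs [-0.056  0.005 -0.28 ] turn fs [-0.066 -0.769 -0.001] deg 34.7
```

Model agrees: lever about 1.47, and bar at (81,143) against 82 seen. Lowering to just above the lip.

Request:
{"api": "jog_arm", "payload": {"targets": "-0.013 0.001 -0.021 -0.0055 -0.068 0; -0.013 0.001 -0.021 -0.0055 -0.068 0; -0.013 0.001 -0.021 -0.0055 -0.068 0; -0.014 0.002 -0.022 -0.0055 -0.069 0; -0.004 0 -0.021 -0.005 -0.056 0; -0.004 0.001 -0.021 -0.005 -0.056 0; -0.004 0 -0.021 -0.005 -0.056 0; -0.003 0 -0.02 -0.005 -0.055 0"}}

```text
time_s: 7.75
tcp_pos: [0.5077, 0.0322, 0.1245]
tool_rot: [0.737, 0.676, -0.003, -0.003]
wrist_force: [-3.1, -0.2, 1.7]
grip_width: 0.0093
```

```bash
python3 - <<'E'
from h import *
st=bot.sense(); print(st['wrist_force'],st['tcp_pos'],st['grip_width']); r=rodM(st);th,e,b=fromgrip(r[0],r[2]);print(r,th,np.degrees(e),b)
w=snapshot("wrist"); s=snapshot("scene")
save(w,'w8c.png',(170,150,390,340),3.4); save(s,'s8c.png',(190,140,290,215),8)
E
```

```text
[-3.06588673 -0.20898079  1.68063314] [0.50768037 0.03216344 0.1244836 ] 0.009291105439476744
[0.08933391 0.00175945 0.14368275] 1.5498026335615218 0.16478234987898432 [0.08943745 0.1076829 ]
```

View pics/w8c.png

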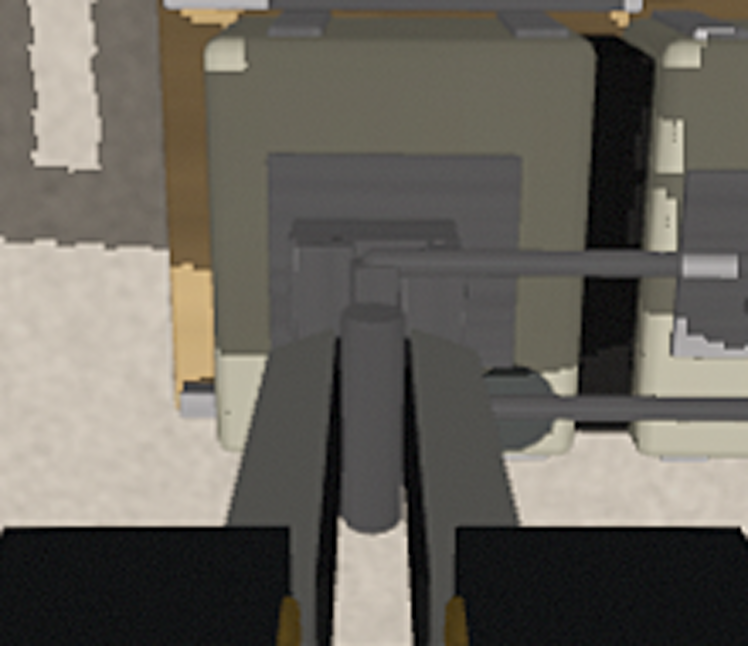

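View pics/s8c.png

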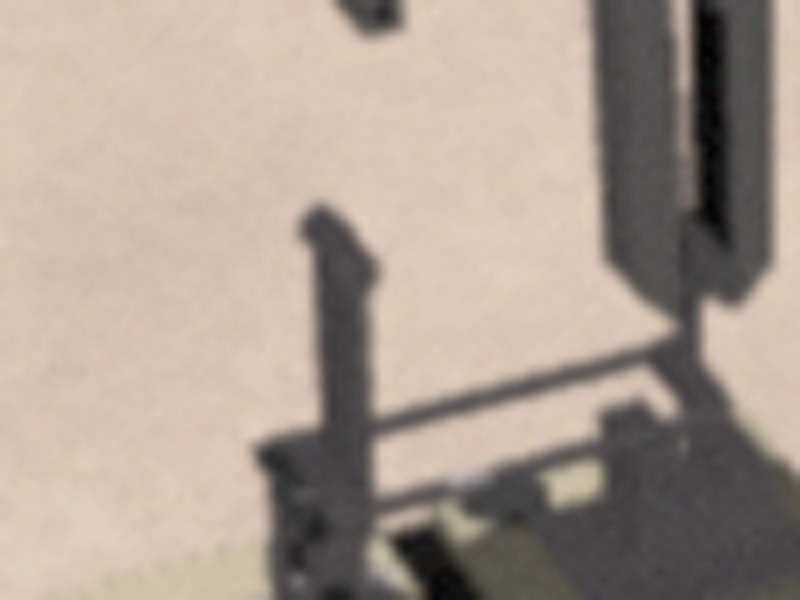

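```bash
python3 - <<'E'
from h import *
w=snapshot("wrist"); st=bot.sense()
im=w['color'][205:255,240:315,::-1].astype(float); im=np.clip((im-50)*3.2,0,255).astype(np.uint8)
cv2.imwrite('pics/w8z.png',cv2.resize(im,None,fx=10,fy=10,interpolation=cv2.INTER_CUBIC))
E
```

```text
(no output)
```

View pics/w8z.png

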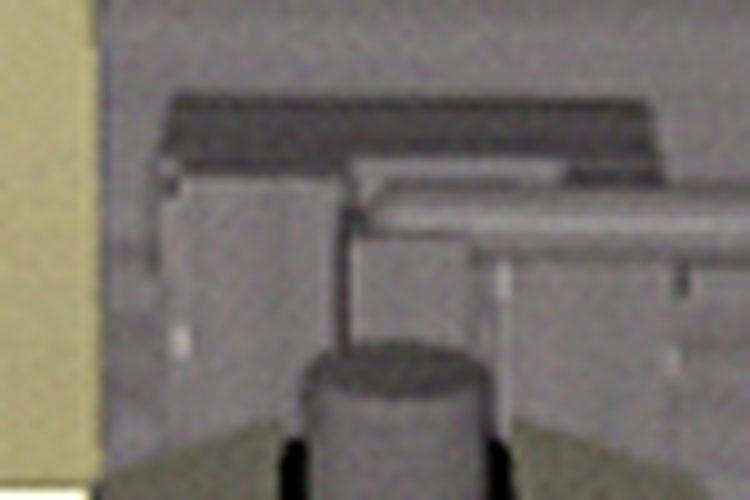

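In the contrast view: landing top at x 160-340, bar top at 350-470, lip's +x edge at about 503.

```bash
python3 - <<'E'
from h import *
w=snapshot("wrist"); st=bot.sense()
P=lambda x,y:(240+(x-4.5)/10,205+(y-4.5)/10)
for n,p,z in [('land+x',(160,280),.088),('land-x',(341,280),.088),('lip+x',(502,300),.099),('lip-x',(668,300),.099),('bar+x',(351,280),.1117),('bar-x',(471,280),.1117)]:
  print(n,(1000*toM(onz(w,P(*p),z,st))).round(1))
E
```

```text
land+x [106.1  -1.1  88. ]
land-x [93.5 -1.2 88. ]
lip+x [82.5 -3.6 99. ]
lip-x [71.6 -3.7 99. ]
bar+x [ 92.2  -9.3 111.7]
bar-x [ 84.8  -9.3 111.7]
```

```bash
python3 - <<'E'
from h import *
st=bot.sense(); r=rodM(st); th,e,b=fromgrip(r[0],r[2]); print(r,b,np.degrees(e),st['wrist_force'])
for bx,bz in [(.0889,.102),(.0889,.097),(.0889,.092),(.0889,.0865),(.0829,.0865),(.0829,.086)]:
  th,e,g=frombar(bx,bz); print(bx,bz,'th',round(th,3),'e',np.degrees(e).round(1),'g',g.round(4)); plan(loopori(e),tcpfor(g,e,r[1]),st)
E
```

```text
[0.08927617 0.00174689 0.14393934] [0.08947376 0.10793989] 0.31446825274654183 [-3.91494364  0.2743905   1.29328957]
0.0889 0.102 th 1.532 e -3.2 g [0.0909 0.1379]
t 7.95 tcp [0.5077 0.0322 0.1247] shift fs [-0.002  0.    -0.03 ] turn fs [-0.007 -0.086 -0.002] deg 3.9
0.0889 0.097 th 1.551 e -6.3 g [0.0928 0.1328]
t 7.95 tcp [0.5077 0.0322 0.1247] shift fs [-0.006  0.001 -0.055] turn fs [-0.013 -0.155 -0.002] deg 7.0
0.0889 0.092 th 1.585 e -9.4 g [0.0948 0.1275]
t 7.95 tcp [0.5077 0.0322 0.1247] shift fs [-0.011  0.001 -0.081] turn fs [-0.02  -0.224 -0.002] deg 10.1
0.0889 0.0865 th 1.637 e -12.9 g [0.097  0.1216]
t 7.95 tcp [0.5077 0.0322 0.1247] shift fs [-0.016  0.001 -0.109] turn fs [-0.026 -0.302 -0.002] deg 13.6
0.0829 0.0865 th 1.329 e -11.7 g [0.0902 0.1218]
t 7.95 tcp [0.5077 0.0322 0.1247] shift fs [ 0.016 -0.001 -0.109] turn fs [-0.024 -0.274 -0.002] deg 12.4
0.0829 0.086 th 1.335 e -12.1 g [0.0904 0.1212]
t 7.95 tcp [0.5077 0.0322 0.1247] shift fs [ 0.015 -0.001 -0.112] turn fs [-0.025 -0.282 -0.002] deg 12.7
```

Request:
{"api": "jog_arm", "payload": {"targets": "-0.001 0 -0.014 -0.003 -0.037 0; -0.001 0 -0.014 -0.003 -0.037 0; -0.002 0 -0.014 -0.003 -0.037 0; -0.002 0 -0.013 -0.003 -0.037 0; -0.002 0 -0.013 -0.003 -0.037 0; -0.002 0.001 -0.013 -0.003 -0.037 0; 0 0 0 0 0 0; 0 0 0 0 0 0"}}

```text
time_s: 8.75
tcp_pos: [0.5069, 0.0323, 0.1086]
tool_rot: [0.735, 0.673, 0.056, 0.06]
wrist_force: [-3.5, 1.0, -0.6]
grip_width: 0.0096
```

```bash
cat > look.py <<'E'
from h import *
import sys
w=snapshot("wrist"); st=bot.sense()
r=rodM(st);th,e,b=fromgrip(r[0],r[2]);print('F',st['wrist_force'].round(1),'rod',r.round(4),'th',round(th,3),'e',np.degrees(e).round(1),'bar',b.round(4),'t',st['time_s'])
im=w['color'][205:255,240:315,::-1].astype(float); im=np.clip((im-50)*3.2,0,255).astype(np.uint8)
cv2.imwrite('pics/%s.png'%sys.argv[1],cv2.resize(im,None,fx=10,fy=10,interpolation=cv2.INTER_CUBIC))
E
python3 look.py w9
```

```text
F [-3.4  0.1 -0.8] rod [0.0935 0.0018 0.1275] th 1.526 e -9.3 bar [0.0877 0.0919] t 8.8
```

View pics/w9.png

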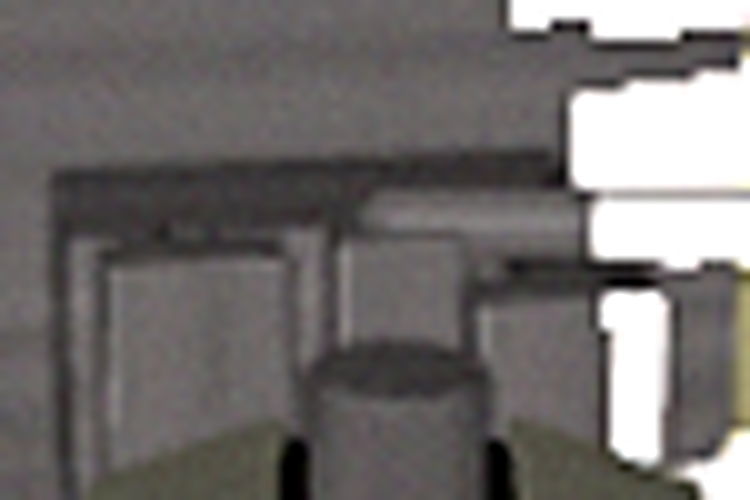

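Bar top is at 335-465, lip edge at 475, landing edge at 290. There is a slim gap to the lip and no contact load.

```bash
python3 - <<'E'
from h import *
w=snapshot("wrist"); st=bot.sense()
P=lambda x,y:(240+(x-4.5)/10,205+(y-4.5)/10)
for n,p,z in [('land+x',(105,310),.088),('land-x',(287,310),.088),('lip+x',(475,310),.099),('lip-x',(605,310),.099),('bar+x',(337,300),.0964),('bar-x',(467,300),.0952)]:
  print(n,(1000*toM(onz(w,P(*p),z,st))).round(1))
r=rodM(st); th,e,b=fromgrip(r[0],r[2])
for bx,bz in [(.0889,.092),(.0889,.0865)]:
  th,e,g=frombar(bx,bz); plan(loopori(e),tcpfor(g,e,r[1]),st)
E
```

```text
land+x [105.5  -5.7  88. ]
land-x [93.8 -5.  88. ]
lip+x [83.6 -8.2 99. ]
lip-x [75.4 -7.8 99. ]
bar+x [91.8 -8.5 96.4]
bar-x [83.3 -7.6 95.2]
t 8.85 tcp [0.5069 0.0322 0.1085] shift fs [-0.007  0.     0.   ] turn fs [-0.001 -0.    -0.002] deg 0.1
t 8.85 tcp [0.5069 0.0322 0.1085] shift fs [-0.012  0.001 -0.028] turn fs [-0.008 -0.078 -0.002] deg 3.5
```

Request:
{"api": "jog_arm", "payload": {"targets": "-0.006 0 0 0 0 0; -0.002 0 -0.005 -0.001 -0.013 0; -0.001 0 -0.005 -0.001 -0.013 0; -0.001 0 -0.005 -0.001 -0.013 0; -0.001 0 -0.005 -0.001 -0.013 0; -0.001 0 -0.005 -0.001 -0.013 0; 0 0 -0.003 -0.001 -0.013 0; 0 0 0 0 0 0"}}

```text
time_s: 9.65
tcp_pos: [0.5046, 0.0322, 0.103]
tool_rot: [0.732, 0.671, 0.078, 0.084]
wrist_force: [4.0, 2.3, -1.4]
grip_width: 0.0096
```

```bash
python3 look.py w10; python3 -c "
from h import *
save(snapshot('scene'),'s10.png',(190,140,290,215),8)"
```

```text
F [ 2.6  1.9 -2.4] rod [0.0969 0.002  0.1218] th 1.636 e -12.8 bar [0.0889 0.0867] t 9.7
```

View pics/w10.png

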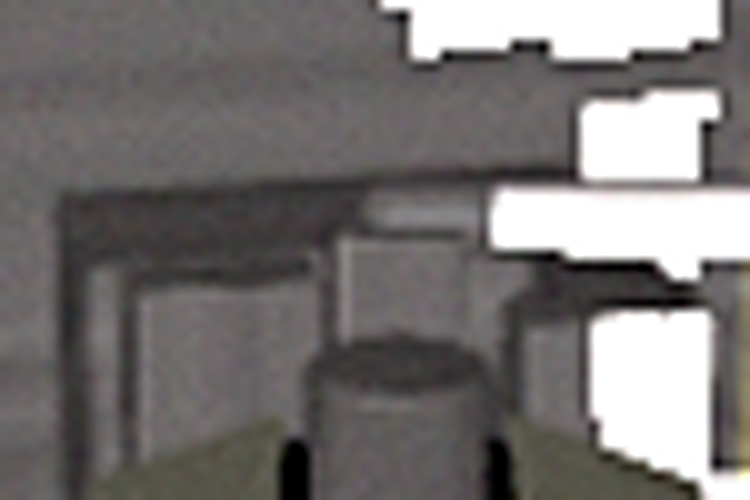

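View pics/s10.png

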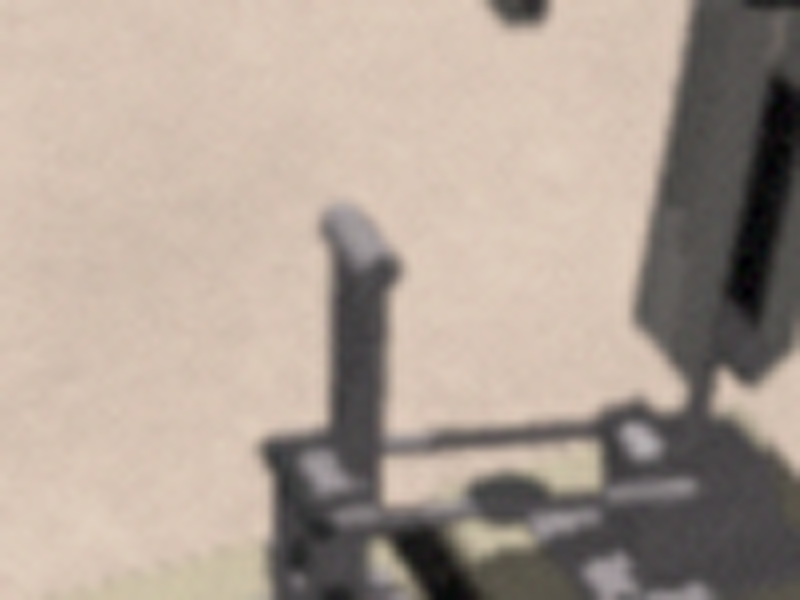

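Bar is down in the groove (top at 338-468, clear of the lip edge at about 515) with light forces. Now I draw it back towards the tooth.

Request:
{"api": "jog_arm", "payload": {"targets": "0.005 0 0 0 0.003 0; 0.005 -0.001 0 0 0.003 0; 0.005 0 0 0 0.003 0; 0.005 -0.001 0 0 0.003 0; 0.003 0 0 0 0.003 0; 0 0 0 0 0 0; 0 0 0 0 0 0; 0 0 0 0 0 0"}}

```text
time_s: 10.55
tcp_pos: [0.5071, 0.032, 0.1023]
tool_rot: [0.733, 0.672, 0.071, 0.077]
wrist_force: [-5.1, 2.7, 3.2]
grip_width: 0.0094
```

```bash
python3 look.py w11
```

```text
F [-5.4  2.   3.7] rod [0.0942 0.002  0.121 ] th 1.506 e -12.9 bar [0.0861 0.0859] t 10.6
```

View pics/w11.png

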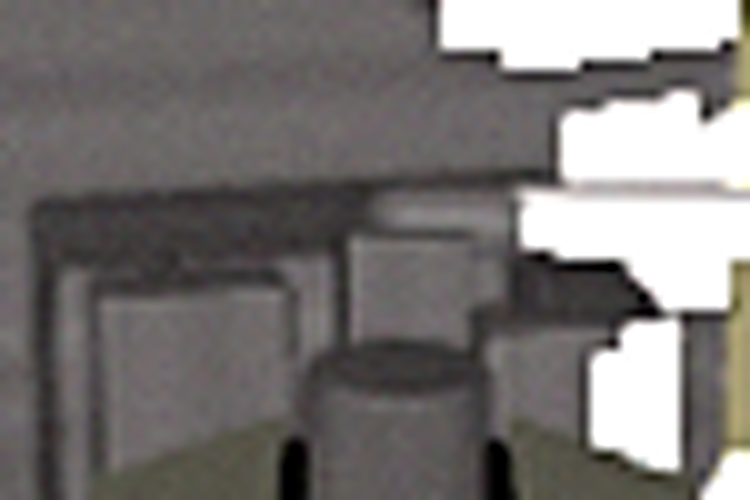

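Request:
{"api": "jog_arm", "payload": {"targets": "0.004 0 0.002 0 0.003 0; 0.004 -0.001 0 0 0.003 0; 0.004 0 0 0 0.003 0; 0.003 0 0 0 0.003 0; 0 0 0 0 0 0; 0 0 0 0 0 0; 0 0 0 0 0 0; 0 0 0 0 0 0"}}

```text
time_s: 11.4
tcp_pos: [0.5105, 0.0317, 0.1024]
tool_rot: [0.733, 0.672, 0.068, 0.075]
wrist_force: [-5.0, 1.8, 1.8]
grip_width: 0.0094
```

```bash
python3 look.py w12
```

```text
F [-4.6  2.6  1.2] rod [0.0906 0.0019 0.1212] th 1.342 e -12.1 bar [0.083 0.086] t 11.45
```

View pics/w12.png

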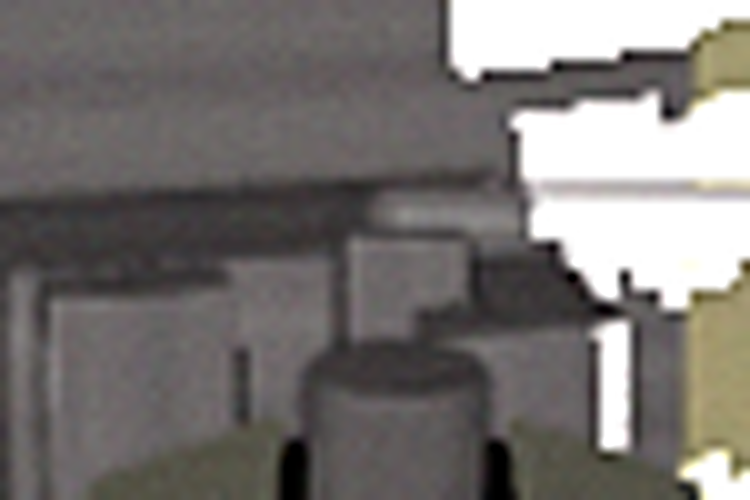

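The bar is going under the lip, with the lip edge at about 420 overlapping it. A bit more, to feel the tooth.

Request:
{"api": "jog_arm", "payload": {"targets": "0.004 0 0 0 0 0; 0.004 0 0 0 0 0; 0 0 0 0 0 0; 0 0 0 0 0 0; 0 0 0 0 0 0; 0 0 0 0 0 0; 0 0 0 0 0 0; 0 0 0 0 0 0"}}

```text
time_s: 12.25
tcp_pos: [0.5106, 0.0317, 0.1023]
tool_rot: [0.733, 0.672, 0.067, 0.074]
wrist_force: [-9.9, 1.5, 7.0]
grip_width: 0.0097
```

```bash
python3 look.py w13
```

```text
F [-9.5  2.3  6.4] rod [0.0903 0.0019 0.1212] th 1.329 e -12.0 bar [0.0828 0.086 ] t 12.3
```

Tooth met: +1.6 mm commanded gave only 0.2 mm of motion, and the force rose to about 10 N. Relax and let go.

Request:
{"api": "jog_arm", "payload": {"targets": "-0.006 0 0 0 0 0; 0 0 0 0 0 0; 0 0 0 0 0 0; 0 0 0 0 0 0; 0 0 0 0 0 0; 0 0 0 0 0 0; 0 0 0 0 0 0; 0 0 0 0 0 0"}}

```text
time_s: 13.1
tcp_pos: [0.5107, 0.0317, 0.1024]
tool_rot: [0.733, 0.672, 0.068, 0.075]
wrist_force: [-6.6, 1.9, 2.8]
grip_width: 0.0098
```

Request:
{"api": "jog_arm", "payload": {"targets": "0 0 0 0 0 0; 0 0 0 0 0 0; 0 0 0 0 0 0; 0 0 0 0 0 0; 0 0 0 0 0 0; 0 0 0 0 0 0; 0 0 0 0 0 0; 0 0 0 0 0 0", "hand": 0.65}}

```text
time_s: 13.9
tcp_pos: [0.5127, 0.0315, 0.1034]
tool_rot: [0.733, 0.672, 0.07, 0.076]
wrist_force: [0.2, 0.1, -0.5]
grip_width: 0.033
```

```bash
python3 look.py w14;  python3 -c "
from h import *
st=bot.sense();print(st['tcp_pos'],st['grip_width'],R.from_quat(st['tool_rot']).as_matrix()[:,2])
save(snapshot('scene'),'s14.png',(190,140,290,215),8);save(snapshot('wrist'),'w14f.png',k=1.4)"
```

```text
F [-0.  -0.1 -0.1] rod [0.0884 0.0019 0.1222] th 1.247 e -11.0 bar [0.0816 0.0869] t 13.95
[0.51270021 0.03153188 0.10342436] 0.03251852161460725 [ 0.20468162 -0.01828615 -0.97865778]
```

View pics/w14f.png

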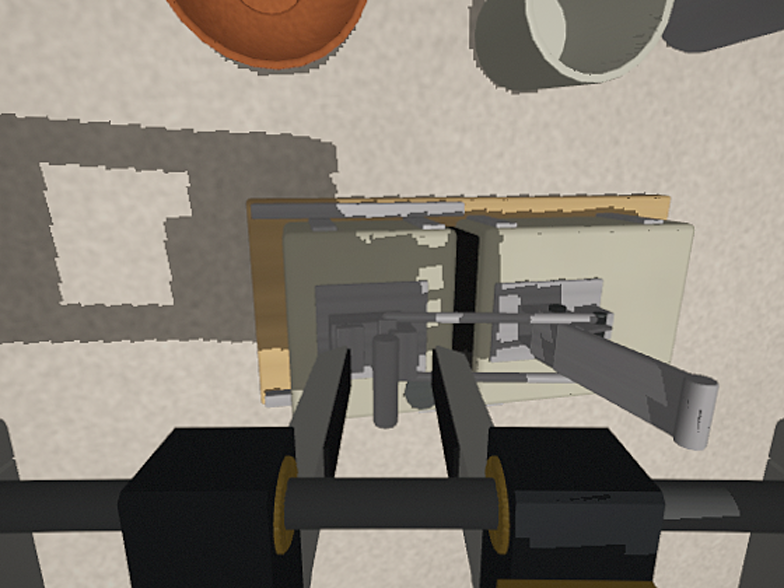

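View pics/s14.png

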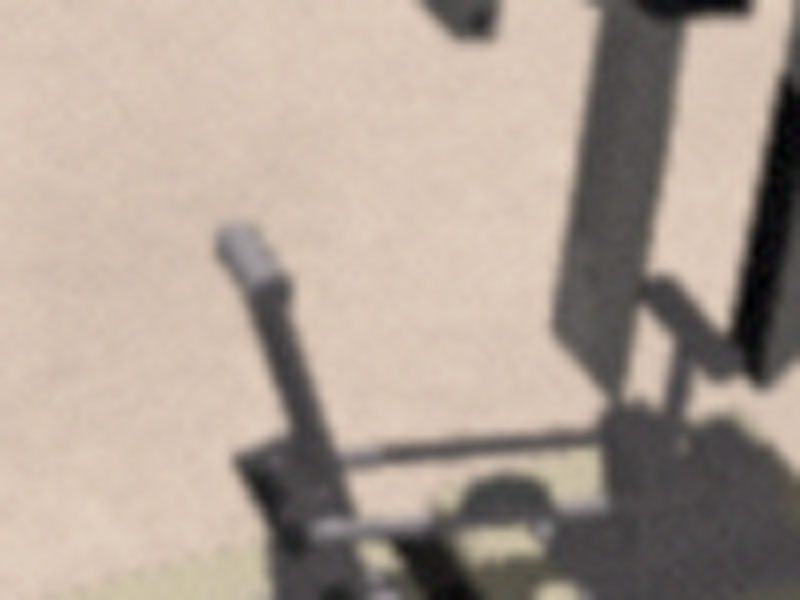

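Loop released with the bar under the lip, and the lever leans back a little. Backing straight off, then closing the fingers.

Request:
{"api": "jog_arm", "payload": {"targets": "-0.01 0.001 0.05 0 0 0; -0.015 0.001 0.07 0 0 0; -0.02 0.002 0.1 0 0 0; -0.02 0.002 0.1 0 0 0; -0.02 0 0.1 0 0 0; -0.02 0 0.1 0 0 0; 0 0 0.05 0 0 0; 0 0 0 0 0 0"}}

```text
time_s: 14.85
tcp_pos: [0.4931, 0.0326, 0.2199]
tool_rot: [0.733, 0.672, 0.071, 0.078]
wrist_force: [0.1, 0.1, 0.1]
grip_width: 0.0331
```

```bash
python3 -c "
from h import *
st=bot.sense();print(st['time_s'],st['tcp_pos'],st['grip_width'])
s=snapshot('scene');save(s,'s15.png',(160,110,330,235),4.6);w=snapshot('wrist');save(w,'w15.png',(180,150,420,310),3.3)
import pickle;pickle.dump((s,w,st),open('p15.pkl','wb'))"
```

```text
14.85 [0.49311323 0.03260691 0.21987059] 0.03310988542468826
```

View pics/s15.png

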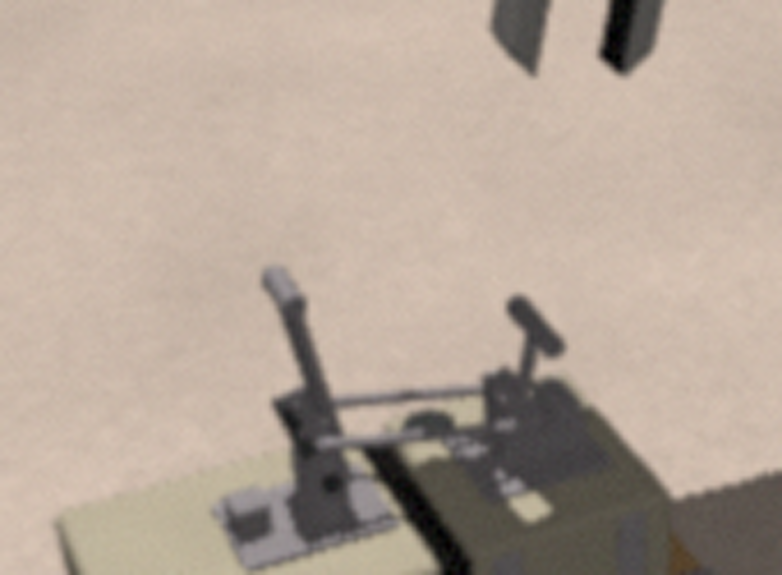

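View pics/w15.png

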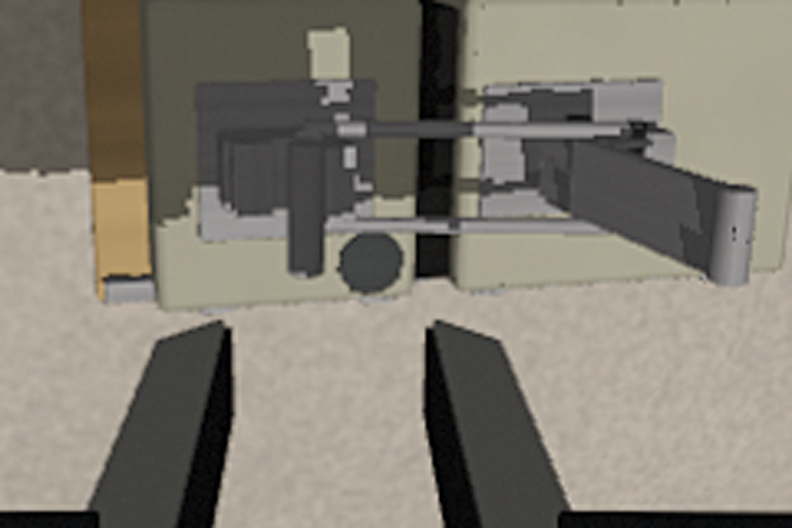

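Loop stays hooked: T-grip at (535,325) scene, (305,210) wrist. Lever end at (283,286) scene, (733,236) wrist. Measuring the lever angle and planning the push.

```bash
cat >> h.py <<'E'
TIP=-.006; KY=.0018
def face(th,l=.060,off=.011):
    return np.array([X0-l*np.cos(th)+off*np.sin(th), .086+l*np.sin(th)+off*np.cos(th)])
def tcptip(th,beta,gap=0,l=.060,y=KY):
    p=face(th,l)+gap*np.array([np.sin(th),np.cos(th)]); Rt=loopori(-beta)
    return toW([p[0],y,p[1]])-TIP*Rt[:,2],Rt
E
python3 - <<'E'
from h import *
import pickle; s,w,st=pickle.load(open('p15.pkl','rb'))
S=lambda x,y:(160+(x-1.8)/4.6,110+(y-1.8)/4.6); W=lambda x,y:(180+(x-1.15)/3.3,150+(y-1.15)/3.3)
p,r=tri([ray(s,S(283,286)),ray(w,W(733,236),st)]); m=toM(p); print((m*1000).round(1),r)
d=np.array([m[0]-X0,m[2]-.086]); L=np.hypot(*d); print(L, 'th',np.pi-np.arctan2(d[1],d[0])+np.arctan2(.0085,.078))
p,r=tri([ray(s,S(535,325)),ray(w,W(306,208),st)]); m=toM(p); print('grip',(m*1000).round(1),np.round(r,4)); print(fromgrip(m[0],m[2]))
for th in (1.3,1.2):
  t,Rt=tcptip(th,np.radians(40),.03); plan(Rt,t)
E
```

```text
[ -8.7   2.8 166.3] [np.float64(0.0003776971443686748), np.float64(0.0003776971443685982)]
0.08076694429569821 th 1.5775981721371104
grip [ 89.    2.3 121.7] [0.0004 0.0004]
(1.2734228857940608, np.float64(-0.19884787837264709), array([0.0819158 , 0.08644954]))
t 14.95 tcp [0.4915 0.0328 0.2171] shift fs [ 0.432 -0.034 -0.335] turn fs [-0.054 -0.624 -0.002] deg 28.2
t 14.95 tcp [0.4915 0.0328 0.2171] shift fs [ 0.466 -0.038 -0.325] turn fs [-0.054 -0.624 -0.002] deg 28.2
```

Request:
{"api": "jog_arm", "payload": {"targets": "0.06 -0.004 0 -0.007 -0.08 0; 0.06 -0.005 -0.02 -0.007 -0.08 0; 0.06 -0.005 -0.05 -0.007 -0.08 0; 0.06 -0.005 -0.05 -0.007 -0.08 0; 0.06 -0.005 -0.07 -0.007 -0.08 0; 0.06 -0.005 -0.07 -0.007 -0.08 0; 0.06 -0.005 -0.07 -0.007 -0.08 0; 0 0 0 -0.005 -0.064 0", "hand": 1, "newtons": 20}}

```text
time_s: 15.75
tcp_pos: [0.5734, 0.0261, 0.1467]
tool_rot: [0.694, 0.635, 0.23, 0.251]
wrist_force: [0.1, -0.8, -0.9]
grip_width: 0.0008
```

```bash
python3 - <<'E'
from h import *
st=bot.sense();print(st['grip_width'],st['wrist_force'])
for th,b in [(1.3,40),(1.2,40),(1.0,37),(.8,30),(.6,22),(.4,14),(.25,8),(.15,4),(.08,2)]:
  t,Rt=tcptip(th,np.radians(b),.03 if th==1.3 else 0); print(th,end=' ');plan(Rt,t,st)
s=snapshot('scene');save(s,'s16.png',(160,80,330,235),4)
save(snapshot('wrist'),'w16.png',k=1.4)
E
```

```text
0.0008469951147473697 [ 0.14500798 -0.82459181 -0.85424727]
1.3 t 15.75 tcp [0.5734 0.0261 0.1467] shift fs [ 0.022 -0.001  0.017] turn fs [-0.001 -0.006 -0.001] deg 0.3
1.2 t 15.75 tcp [0.5734 0.0261 0.1467] shift fs [ 0.196 -0.016 -0.027] turn fs [-0.001 -0.006 -0.001] deg 0.3
1.0 t 15.75 tcp [0.5734 0.0261 0.1467] shift fs [ 0.253 -0.021 -0.045] turn fs [ 0.005  0.06  -0.001] deg 2.7
0.8 t 15.75 tcp [0.5734 0.0261 0.1467] shift fs [ 0.303 -0.026 -0.076] turn fs [ 0.019  0.215 -0.001] deg 9.7
0.6 t 15.75 tcp [0.5734 0.0261 0.1467] shift fs [ 0.347 -0.03  -0.117] turn fs [ 0.034  0.392 -0.001] deg 17.7
0.4 t 15.75 tcp [0.5734 0.0261 0.1467] shift fs [ 0.381 -0.033 -0.165] turn fs [ 0.05   0.57  -0.001] deg 25.7
0.25 t 15.75 tcp [0.5734 0.0261 0.1467] shift fs [ 0.4   -0.034 -0.206] turn fs [ 0.062  0.702 -0.001] deg 31.7
0.15 t 15.75 tcp [0.5734 0.0261 0.1467] shift fs [ 0.409 -0.035 -0.234] turn fs [ 0.07   0.791 -0.001] deg 35.7
0.08 t 15.75 tcp [0.5734 0.0261 0.1467] shift fs [ 0.414 -0.036 -0.255] turn fs [ 0.074  0.835 -0.001] deg 37.7
```

View pics/s16.png

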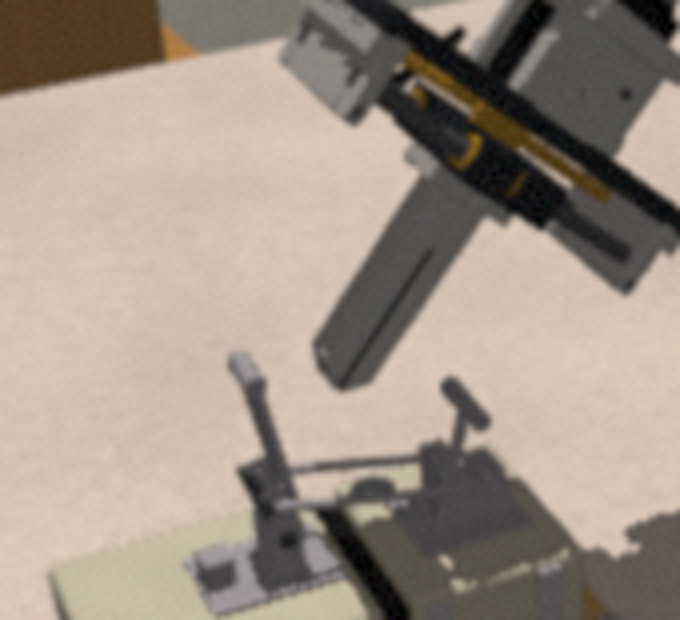

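View pics/w16.png

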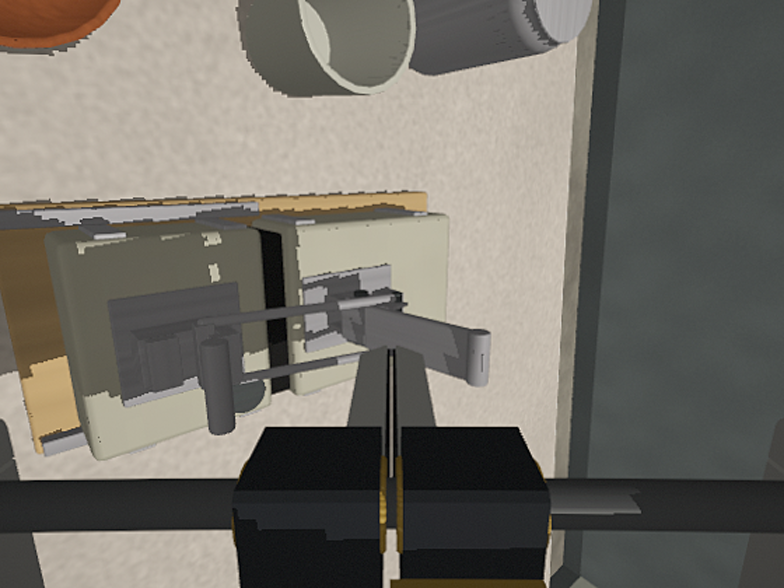

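Request:
{"api": "jog_arm", "payload": {"targets": "0.04 -0.003 0.003 0 0 0; 0.04 -0.003 0 0 0 0; 0.035 -0.003 -0.005 0 0 0; 0.03 -0.003 -0.01 0 0 0; 0.02 -0.001 -0.005 0 0 0; 0.015 -0.001 -0.005 0 0 0; 0.015 -0.001 -0.005 0 0 0; 0 0 0 0 0 0"}}

```text
time_s: 16.65
tcp_pos: [0.6154, 0.0229, 0.1465]
tool_rot: [0.693, 0.635, 0.231, 0.253]
wrist_force: [-4.5, -0.6, 4.8]
grip_width: 0.0005
```

```bash
cat > push.py <<'E'
from h import *
import sys
st=bot.sense();F=st['wrist_force'];print('F',F.round(1))
tip=toM(st['tcp_pos']+TIP*R.from_quat(st['tool_rot']).as_matrix()[:,2]); print('tip',(tip*1e3).round(1))
for th,b in [(1.2,40),(1.0,37),(.8,30),(.6,22),(.4,14),(.25,8),(.15,4),(.08,2)]:
  t,Rt=tcptip(th,np.radians(b)); print(th,end=' ');plan(Rt,t,st)
s=snapshot('scene');save(s,'s%s.png'%sys.argv[1],(160,80,330,235),4)
print('proj tip',((proj(s,toW(tip))-[160,80])*4+1.5).round())
E
python3 push.py 17
```

```text
F [-4.5 -0.6  4.8]
tip [-14.7   1.5 151.1]
1.2 t 16.65 tcp [0.6154 0.0229 0.1465] shift fs [-0.014 -0.    -0.026] turn fs [ 0.     0.002 -0.002] deg 0.1
1.0 t 16.65 tcp [0.6154 0.0229 0.1465] shift fs [ 0.043 -0.005 -0.044] turn fs [ 0.006  0.068 -0.002] deg 3.1
0.8 t 16.65 tcp [0.6154 0.0229 0.1465] shift fs [ 0.094 -0.01  -0.075] turn fs [ 0.02   0.223 -0.002] deg 10.1
0.6 t 16.65 tcp [0.6154 0.0229 0.1465] shift fs [ 0.137 -0.014 -0.116] turn fs [ 0.035  0.4   -0.002] deg 18.1
0.4 t 16.65 tcp [0.6154 0.0229 0.1465] shift fs [ 0.171 -0.017 -0.164] turn fs [ 0.051  0.577 -0.002] deg 26.1
0.25 t 16.65 tcp [0.6154 0.0229 0.1465] shift fs [ 0.19  -0.018 -0.205] turn fs [ 0.063  0.71  -0.002] deg 32.1
0.15 t 16.65 tcp [0.6154 0.0229 0.1465] shift fs [ 0.199 -0.019 -0.233] turn fs [ 0.07   0.799 -0.002] deg 36.1
0.08 t 16.65 tcp [0.6154 0.0229 0.1465] shift fs [ 0.204 -0.02  -0.254] turn fs [ 0.074  0.843 -0.002] deg 38.1
proj tip [236. 405.]
```

View pics/s17.png

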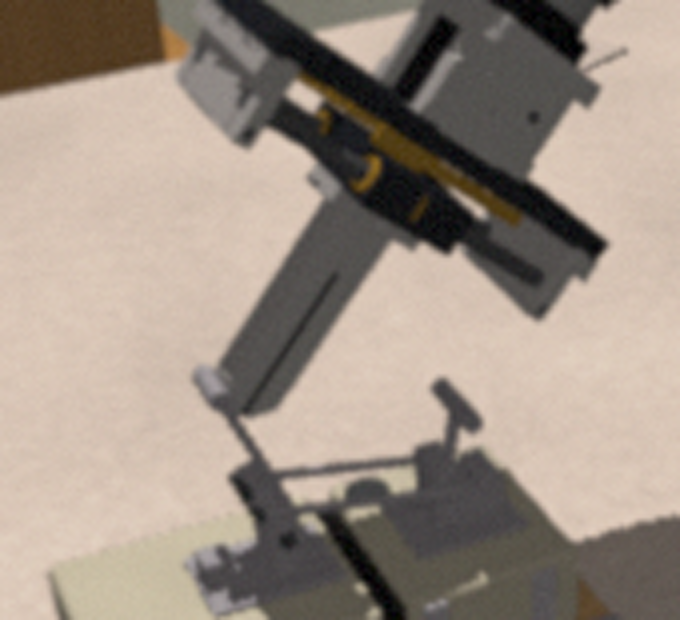

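Finger contacts the plate just below the round end at about 6 N. Continuing along the arc.

Request:
{"api": "jog_arm", "payload": {"targets": "0.012 -0.001 -0.011 0.002 0.028 0; 0.012 -0.001 -0.011 0.002 0.028 0; 0.012 -0.001 -0.011 0.002 0.028 0; 0.012 -0.001 -0.011 0.002 0.028 0; 0.012 -0.001 -0.01 0.002 0.028 0; 0.012 -0.001 -0.01 0.002 0.028 0; 0.012 -0.001 -0.01 0.002 0.028 0; 0.01 -0.001 -0.01 0.002 0.028 0"}}

```text
time_s: 17.5
tcp_pos: [0.6381, 0.0208, 0.1345]
tool_rot: [0.711, 0.652, 0.177, 0.195]
wrist_force: [-4.4, 0.9, 12.8]
grip_width: 0.0005
```

```bash
python3 push.py 18
```

```text
F [-4.4  0.9 12.8]
tip [-38.3   1.5 139.7]
1.2 t 17.5 tcp [0.6381 0.0208 0.1345] shift fs [-0.127  0.01   0.034] turn fs [-0.015 -0.21  -0.002] deg 9.5
1.0 t 17.5 tcp [0.6381 0.0208 0.1345] shift fs [-0.07   0.005  0.016] turn fs [-0.009 -0.144 -0.002] deg 6.5
0.8 t 17.5 tcp [0.6381 0.0208 0.1345] shift fs [-0.02   0.    -0.015] turn fs [ 0.005  0.011 -0.002] deg 0.5
0.6 t 17.5 tcp [0.6381 0.0208 0.1345] shift fs [ 0.023 -0.004 -0.056] turn fs [ 0.021  0.188 -0.002] deg 8.5
0.4 t 17.5 tcp [0.6381 0.0208 0.1345] shift fs [ 0.057 -0.007 -0.104] turn fs [ 0.036  0.365 -0.002] deg 16.5
0.25 t 17.5 tcp [0.6381 0.0208 0.1345] shift fs [ 0.076 -0.008 -0.145] turn fs [ 0.048  0.498 -0.003] deg 22.5
0.15 t 17.5 tcp [0.6381 0.0208 0.1345] shift fs [ 0.086 -0.009 -0.173] turn fs [ 0.056  0.586 -0.003] deg 26.5
0.08 t 17.5 tcp [0.6381 0.0208 0.1345] shift fs [ 0.091 -0.01  -0.194] turn fs [ 0.059  0.631 -0.003] deg 28.5
proj tip [184. 443.]
```

View pics/s18.png

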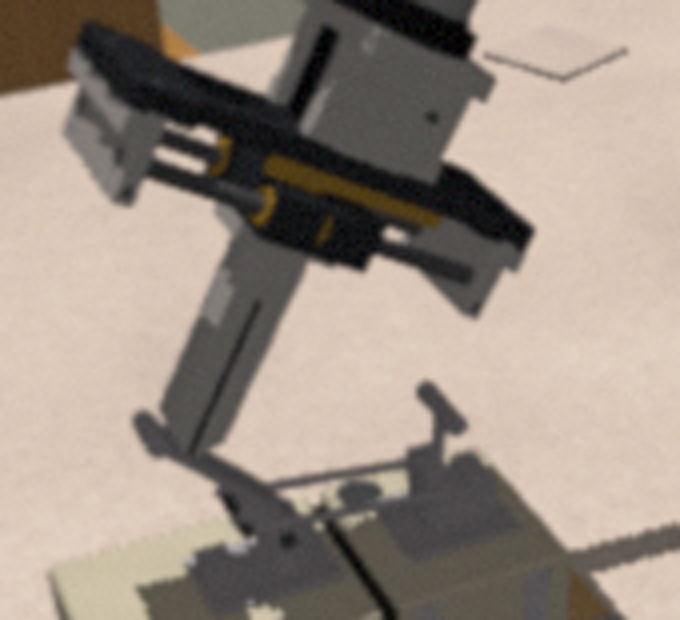

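Request:
{"api": "jog_arm", "payload": {"targets": "0.008 -0.001 -0.012 0.004 0.046 0; 0.008 -0.001 -0.012 0.004 0.046 0; 0.008 -0.001 -0.013 0.004 0.046 0; 0.007 -0.001 -0.013 0.004 0.046 0; 0.007 -0.001 -0.013 0.004 0.046 0; 0.006 -0.001 -0.013 0.004 0.046 0; 0.006 -0.001 -0.014 0.004 0.046 0; 0.006 0 -0.014 0.004 0.046 0"}}

```text
time_s: 18.35
tcp_pos: [0.651, 0.0194, 0.1139]
tool_rot: [0.731, 0.671, 0.082, 0.091]
wrist_force: [2.3, 0.5, 8.9]
grip_width: 0.0007
```

```bash
python3 push.py 19
```

```text
F [2.3 0.5 8.9]
tip [-52.9   1.8 119.7]
1.2 t 18.35 tcp [0.651  0.0194 0.1139] shift fs [-0.192  0.017  0.137] turn fs [-0.047 -0.575 -0.002] deg 26.0
1.0 t 18.35 tcp [0.651  0.0194 0.1139] shift fs [-0.135  0.012  0.119] turn fs [-0.041 -0.509 -0.002] deg 23.0
0.8 t 18.35 tcp [0.651  0.0194 0.1139] shift fs [-0.084  0.008  0.088] turn fs [-0.028 -0.354 -0.002] deg 16.0
0.6 t 18.35 tcp [0.651  0.0194 0.1139] shift fs [-0.041  0.004  0.048] turn fs [-0.012 -0.177 -0.002] deg 8.0
0.4 t 18.35 tcp [0.651  0.0194 0.1139] shift fs [-0.007  0.001 -0.001] turn fs [ 0.004  0.    -0.003] deg 0.2
0.25 t 18.35 tcp [0.651  0.0194 0.1139] shift fs [ 0.012 -0.001 -0.042] turn fs [ 0.015  0.133 -0.003] deg 6.0
0.15 t 18.35 tcp [0.651  0.0194 0.1139] shift fs [ 0.021 -0.002 -0.07 ] turn fs [ 0.023  0.222 -0.003] deg 10.0
0.08 t 18.35 tcp [0.651  0.0194 0.1139] shift fs [ 0.026 -0.002 -0.091] turn fs [ 0.027  0.266 -0.003] deg 12.0
proj tip [156. 492.]
```

View pics/s19.png

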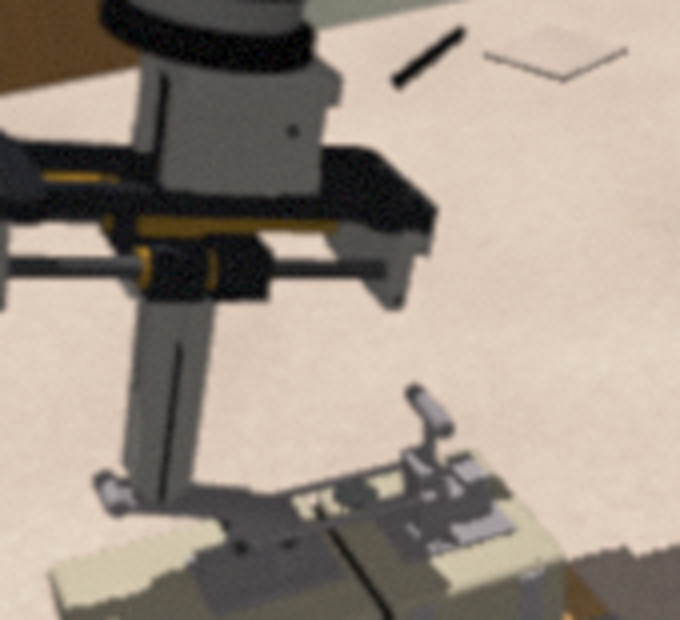

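Lever is at about 0.4 with 9 N. Going slowly through the toggle point.

Request:
{"api": "jog_arm", "payload": {"targets": "0.003 0 -0.008 0.002 0.025 0; 0.003 0 -0.008 0.002 0.025 0; 0.003 0 -0.008 0.002 0.025 0; 0.003 0 -0.008 0.002 0.025 0; 0.002 0 -0.008 0.002 0.025 0; 0.002 0 -0.008 0.002 0.025 0; 0.002 0 -0.008 0.002 0.025 0; 0.002 0 -0.008 0.002 0.025 0"}}

```text
time_s: 19.2
tcp_pos: [0.6472, 0.0202, 0.0939]
tool_rot: [0.736, 0.676, 0.022, 0.027]
wrist_force: [-0.1, -0.4, -0.7]
grip_width: 0.0004
```

```bash
python3 push.py 20
```

```text
F [-0.1 -0.4 -0.7]
tip [-50.1   1.4  99.9]
1.2 t 19.2 tcp [0.6472 0.0202 0.0939] shift fs [-0.173  0.013  0.237] turn fs [-0.065 -0.798 -0.002] deg 36.0
1.0 t 19.2 tcp [0.6472 0.0202 0.0939] shift fs [-0.116  0.008  0.219] turn fs [-0.059 -0.731 -0.002] deg 33.0
0.8 t 19.2 tcp [0.6472 0.0202 0.0939] shift fs [-0.065  0.004  0.188] turn fs [-0.046 -0.576 -0.002] deg 26.0
0.6 t 19.2 tcp [0.6472 0.0202 0.0939] shift fs [-0.022 -0.     0.147] turn fs [-0.03  -0.399 -0.003] deg 18.0
0.4 t 19.2 tcp [0.6472 0.0202 0.0939] shift fs [ 0.012 -0.003  0.099] turn fs [-0.015 -0.222 -0.003] deg 10.0
0.25 t 19.2 tcp [0.6472 0.0202 0.0939] shift fs [ 0.031 -0.005  0.058] turn fs [-0.003 -0.089 -0.003] deg 4.0
0.15 t 19.2 tcp [0.6472 0.0202 0.0939] shift fs [ 0.04  -0.006  0.03 ] turn fs [ 0.005 -0.001 -0.004] deg 0.3
0.08 t 19.2 tcp [0.6472 0.0202 0.0939] shift fs [ 0.045 -0.006  0.009] turn fs [ 0.008  0.044 -0.004] deg 2.0
proj tip [170. 528.]
```

View pics/s20.png

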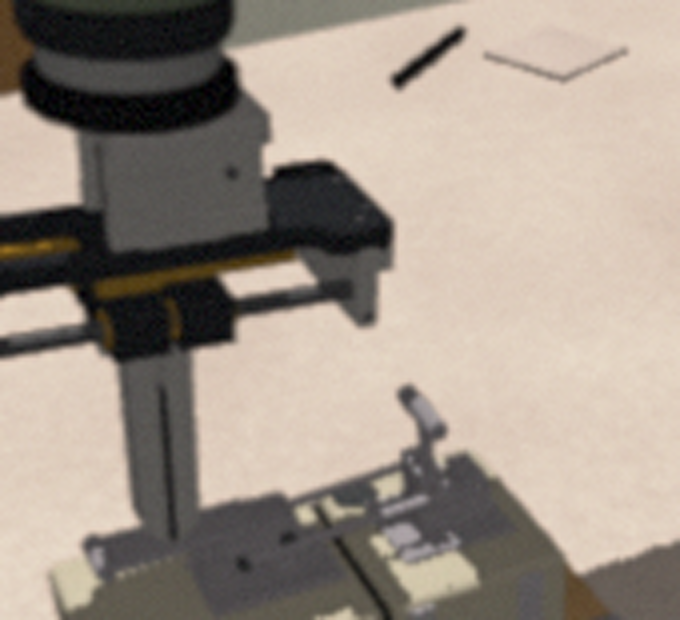

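Snapped flat, with zero force on the finger. Retracting upward.

Request:
{"api": "jog_arm", "payload": {"targets": "0 0 0.04 0 0 0; 0 0 0.08 0 0 0; 0 0 0.1 0 0 0; 0 0 0.12 0 0 0; 0 0 0.12 0 0 0; 0 0 0.12 0 0 0; 0 0 0 0 0 0; 0 0 0 0 0 0"}}

```text
time_s: 20.05
tcp_pos: [0.649, 0.02, 0.213]
tool_rot: [0.736, 0.676, 0.025, 0.03]
wrist_force: [0.1, 0.6, -0.4]
grip_width: 0.0005
```

```bash
python3 -c "
from h import *
st=bot.sense();print(st['time_s'],st['tcp_pos'],st['wrist_force'].round(1))
s=snapshot('scene');save(s,'s21.png',(150,140,330,270),4.4);w=snapshot('wrist');save(w,'w21.png',(100,120,440,310),2.3)
import pickle;pickle.dump((s,w,st),open('p21.pkl','wb'))"
```

```text
20.05 [0.64902813 0.01995759 0.21304969] [ 0.1  0.6 -0.4]
```

View pics/s21.png

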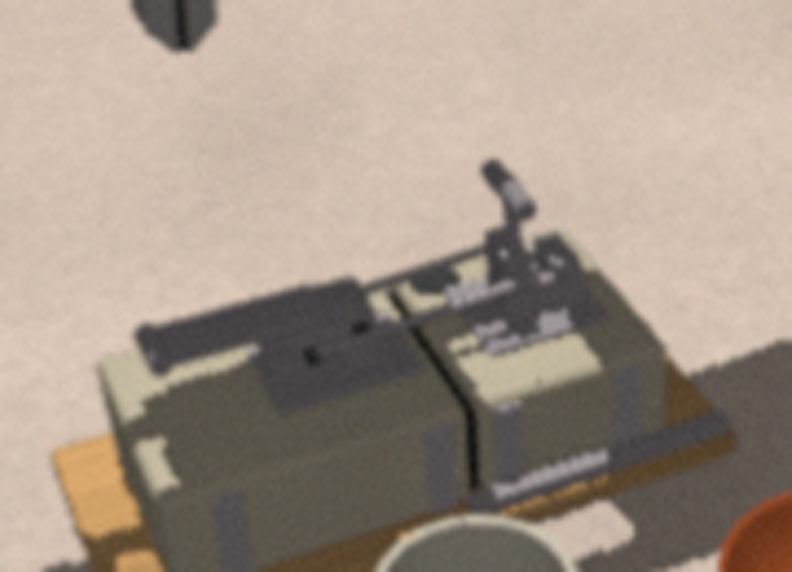

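View pics/w21.png

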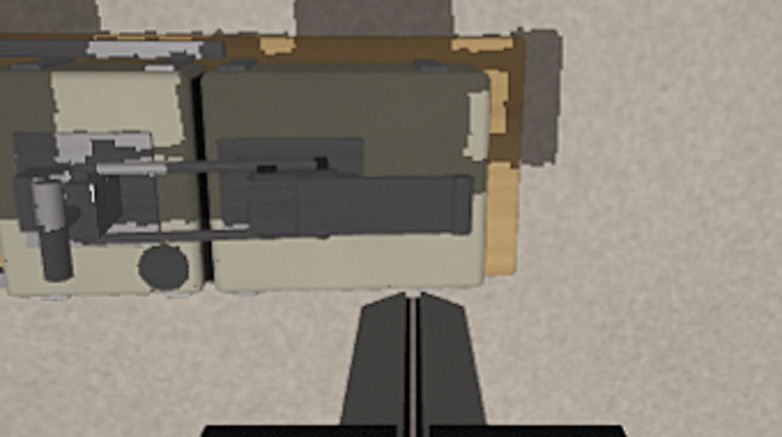

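Lever lies flat with its end at (152,347) scene and (463,206) wrist. The seal gap has shrunk to a thin strip (197-207 wrist) and the loop is still hooked. Checking in numbers.

```bash
python3 - <<'E'
from h import *
import pickle; s,w,st=pickle.load(open('p21.pkl','rb'))
S=lambda x,y:(150+(x-1.7)/4.4,140+(y-1.7)/4.4); W=lambda x,y:(100+(x-.65)/2.3,120+(y-.65)/2.3)
p,r=tri([ray(s,S(152,347)),ray(w,W(463,206),st)]); print('lever end',(toM(p)*1e3).round(1),np.round(r,4))
for x in (197,208): print('seal',(toM(onz(w,W(x,250),.062,st))*1e3).round(1))
p,r=tri([ray(s,S(508,187)),ray(w,W(53,230),st)]); print('grip',(toM(p)*1e3).round(1),np.round(r,4))
p0=pin(0.); g=toM(p); e=np.arctan2(g[2]-p0[1],g[0]-p0[0])-np.arctan2(.036,.095); print('e',np.degrees(e),'bar from pin0',p0+.095*np.array([np.cos(e),np.sin(e)]),'bar from grip',g[0]+.036*np.sin(e),g[2]-.036*np.cos(e))
t=snapshot('top');save(t,'t21.png')
E
```

```text
lever end [-81.6   3.9  95. ] [0.0008 0.0008]
seal [31.9 31.4 62. ]
seal [27.1 31.5 62. ]
grip [ 68.5   2.8 123.5] [0. 0.]
e 4.183818375025328 bar from pin0 [0.07273561 0.08831926] bar from grip 0.07110650500303298 0.08756174891498678
```

View pics/t21.png

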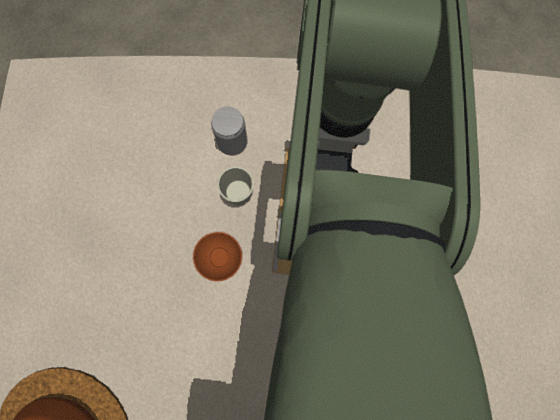

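Lever end is at 95 mm (94.5 expected when closed). The seal is about 5 mm wide (14 before), the bar is about 25.5-26.5 mm above the deck, and the bystanders have not moved. Handing in.

```bash
python3 -c "
from cell import bot
print(bot.sign_off(), bot.sense()['wrist_force'])"
```

```text
the job is handed in; nothing more can be done
the job is handed in; nothing more can be done
```

The mould is clamped shut and the job is handed in at about 20 s of the 64 s allowed; the hand-in gave no verdict.

**What I did:**
- I took the loop by its T-grip and lowered the bar between lip and landing.
- I drew the bar back until it met the tooth, felt as about 10 N at the wrist, then eased off and let go.
- I pushed the lever over with the closed fingers, at up to about 13.5 N, until it snapped flat. The arm then backed straight up, clear of everything.

**Last checks:**

| Check | Measured | Needed or expected |
|---|---|---|
| Height of lever end | 95 mm | about 94.5 mm when closed |
| Seal width | about 5 mm, so squeezed about 9 mm | at least 2.2 mm of squeeze |
| Bar centre above the deck | about 25.5–26.5 mm | under 29.5 mm |
| Wrist force at the last reading before hand-in | about 0.7 N (sensor noise) | touching nothing |
| Dish, can and beaker | same places in the top view | shifted no more than 30 mm |

I did not measure the bar's x against the keeper again after closing, but the views show the loop still hooked under the lip.

**Disagreements:**
- **Fingertips:** two camera views agreed that they sit about 6 mm behind the reported TCP, not 17 mm ahead as the text says. I worked from the camera measurement.
- **Keeper jaw:** it measured about 1.5–2 mm off its middle position, towards +x.
- **Push force:** the 13.5 N peak was a little above the stated 4 to 12 N at the handle.

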